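# Load the plate holder, fit its hatch and prime it

## Robot

A 6-joint arm with a two-finger parallel gripper is mounted at the origin on a cart in front of the work surface, level with it; the furniture and walls round the work are solid. World frame = base frame: x ahead of the robot, y to its left, z up, the work surface at z = 0. Lengths are in m, angles in rad, forces in N, time in s.
With the tool pointing down it reaches from about 0.4 to 0.825 m from the base axis. Payload 7 kg.
Tool frame: the origin (TCP) lies at the very end of the fingers, on their centre line; the grasp point (between the pads) lies 19 mm behind it; z points along the fingers, y is the line along which they close (so a half turn about z gives the same grasp; the last joint's range is limited). The gripper opens to 85 mm and grips with 20 to 120 N. Pads are 22 mm wide; open, the fingers measure 114 mm over their backs; the gripper's body (76 mm by 85 mm) begins 54 mm behind the grasp point. The pads swing forward as they close: fully open they stand 13 mm farther back than shut.
Start: joints at [-1.031, 0.359, 0.012, 0, -1.224, -0.288], TCP at [0.168, -0.654, 0.231] pointing down, gripper open.
Joint ranges: [-3.07, 3.07], [-1.43, 2.12], [-1.02, 1.25], [-3.03, 1.67], [-3.05, -0], [-3.03, 3.03]. Speed limits (rad/s): [2.39, 2.39, 3.01, 3.14, 3.14, 3.14].

## Interface

Orientations are given as a unit quaternion [w, x, y, z].
In Python, from cell import arm, optics gives the robot as it stands. The module is installed in compiled form; this text tells all that it offers.
- The arm moves only by the tool play_rows, never from a script. Its arguments are lists of equal length, an entry for each row: "xyz": the shift along the tool's x, y, z in cm, a list of three; "delta_rot": the turn, a rotation vector about the tool's x, y, z in rad, a list of three; "hand": the opening, from -1 (shut) to 1 (fully open). A call has exactly 5 rows; each row is the pose to reach, as a shift and turn from the pose commanded when the call began, along the tool's axes at that moment; what a row does not reach only later rows make up. A row lasts 1/10 s, in which the tool goes at most 50 mm and 8.59 degrees, less where a joint would pass 70% of its speed; a pose out of reach is approached as far as the arm can. A call with a gripper value outside its range is refused whole. The fingers move at their own pace and stop on an object; "force" is the grip in N (left out, the last holds). Time passes only in rows, so rows that repeat a pose let the fingers close, or fill a call up. It gives the time, the measured TCP pose, the force, the opening and the grip force at its end, in the units of the state.
- arm.observe(): the state, without advancing time (a new reading comes with each control period).
- optics.camera(name): name is "scene" or "top"; returns the picture (420x560x3 uint8, red, green, blue); there is no depth.
- optics.get_calibration(name): a dict with "fx", "fy", "cx", "cy" (pixels), "cam_to_world" (4x4, takes a point from camera to world coordinates). Camera axes: x right, y down, z forward; pixel columns grow to the right and rows downward; lengths in m; the calibration is good to about 2 mm. A picture is of the moment at which its call begins. get_calibration takes no time and is no camera call.
- arm.job_done(): hands the job in; it is judged then, once.
The state is a dict: "clock": time; "q": joint angles; "qvel": joint speeds; "joint_efforts": joint torques, N m; "eef_pos": TCP position; "eef_rot": TCP orientation; "contact_force": force on the tool from outside, world axes, zero at the start; "moment": the same for the moment, N m; "width": opening from 0.0 (shut) to 1.0 (fully open); "grip_force": force on a finger pad.
Only numpy, scipy, OpenCV 4.12 (cv2) and the standard library are available. Lean on these libraries where they do the work, as an engineer would, in place of code of your own. Each camera call takes 0.05 s, during which the arm holds its last target. There are 200 camera calls.

## Task

Load the plate holder: thread every grey two-hole filter plate on the bench flat over the two pins in the well, all the way down. Then fit the hatch panel, tilting one end in under its lip first, so that it lies flat on both ledges, centred, with an end tucked under each lip; last, press the primer plunger down to its stop and let it spring back. Leave the petri dish, the film carton and the bottle where they stand.

Things in the scene. Friction and masses are not known exactly. Their poses are not given: they have to be found in the camera images.
- holder: fixed grey plate holder, an open-topped box 190 x 132 x 69 mm, standing level; origin at the centre of its underside on the bench, x along its length, y across, z up. The well inside is 116 mm wide (y = -58 to 58 mm), its long walls 30 mm high, with cheeks 69 mm high at the ends (|x| > 61 mm). A primer block with the plunger is on its -y side (y = -66 to -118, x = -30 to 30, 56 mm high)
- well_floor (a point): point on the well floor midway between the two pins, at holder x = 0, y = 0, 6 mm above the bench; the well floor is 94 mm long (holder x = -47 to 47); axes as the holder's. Round the work stand a centrifuge 270 mm high, its nearest corner at about x = 0.57, y = -0.09 m in the room, and a pipette stand 265 mm high at about x = 0.27, y = -0.30 m
- pin_a (a point): top of the upright steel pin at holder x = -27 mm, y = 0: 10 mm in diameter with a tapered tip, 36 mm high from the well floor, top 42 mm above the bench
- ledge_a (a point): point on the ledge at the holder's -x end, under the edge of the lip (holder x = -61 mm, y = 0). Ledge top 46 mm above the bench, from x = -47 out to the end wall at -87 mm. The lip over it is 5 mm thick (64 to 69 mm above the bench) and covers x = -61 outward: a slot 18 mm high and 26 mm deep. Between the two lips the opening is 122 mm long, 116 mm wide
- pin_b (a point): top of the upright steel pin at holder x = +27 mm, y = 0: 10 mm in diameter with a tapered tip, 36 mm high from the well floor, top 42 mm above the bench
- ledge_b (a point): point on the ledge at the holder's +x end, under the edge of the lip (holder x = +61 mm, y = 0). Ledge top 46 mm above the bench, from x = +47 out to the end wall at +87 mm. The lip over it is 5 mm thick (64 to 69 mm above the bench) and covers x = +61 outward: a slot 18 mm high and 26 mm deep. Between the two lips the opening is 122 mm long, 116 mm wide
- plate_1_center (a point): grey plastic filter plate, 40 x 80 x 8 mm, 70 g, lying flat on the bench at the start; point at its centre, half-way up; x across its 40 mm width, y along its 80 mm length, z up. Two through holes 14 mm in diameter at y = -27 and +27 mm. All plates are alike and the same either way round; may be absent
- plate_2_center (a point): grey plastic filter plate, 40 x 80 x 8 mm, 70 g, lying flat on the bench at the start; point at its centre, half-way up; x across its 40 mm width, y along its 80 mm length, z up. Two through holes 14 mm in diameter at y = -27 and +27 mm. All plates are alike and the same either way round; may be absent
- plate_3_center (a point): grey plastic filter plate, 40 x 80 x 8 mm, 70 g, lying flat on the bench at the start; point at its centre, half-way up; x across its 40 mm width, y along its 80 mm length, z up. Two through holes 14 mm in diameter at y = -27 and +27 mm. All plates are alike and the same either way round; may be absent
- plate_4_center (a point): grey plastic filter plate, 40 x 80 x 8 mm, 70 g, lying flat on the bench at the start; point at its centre, half-way up; x across its 40 mm width, y along its 80 mm length, z up. Two through holes 14 mm in diameter at y = -27 and +27 mm. All plates are alike and the same either way round; may be absent
- hatch_center (a point): hatch: grey metal panel 140 x 108 x 6 mm, about 250 g, flat on the bench at the start; point at the panel's centre, half-way through its thickness; x along its length, y across, z up. A black grip fin stands on the middle of its upper face: 60 mm along x, 14 mm thick in y, its top 43 mm above this point. When seated this point is 49 mm above the bench. Same either way round
- plunger (a joint): primer plunger, slides straight down: 0 = up, 0.018 m = at its stop; a spring returns it (about 2 N to start, 8.5 N at the stop)
- plunger_top (a point): centre of the top face of the plunger's round black head (34 mm in diameter), at holder x = 0, y = -98 mm; 94 mm above the bench when up; moves with the plunger
- dish_3: bystander: petri dish, 61 mm diameter, 16 mm high; origin at the centre of its underside
- film_box: bystander: carton 56 x 118 x 56 mm; origin at the centre of its underside
- bottle_2: bystander: small bottle with red cap, 55 mm diameter, 103 mm high; origin at the centre of its underside
Mind the look-alikes: they are no part of the job. Leave any blue or purple look-alike of the part that bears plate_4_center alone.

How it is judged:
On the way, in this order (a step that is already met when the one before it is completed fails the run):
1. every plate present lies flat over both pins in the well (horizontal distance between each of plate_1_center, plate_2_center, plate_3_center, plate_4_center and well_floor below 0.005 m and z of plate_1_center in the frame of holder between 0.006 and 0.041 m and angle between each of plate_1_center, plate_2_center, plate_3_center, plate_4_center's own z axis and vertical below 0.06 rad and angle between the y axis of each of plate_1_center, plate_2_center, plate_3_center, plate_4_center and the x axis of holder, either way round below 0.15 rad and z of plate_2_center in the frame of holder between 0.006 and 0.041 m and z of plate_3_center in the frame of holder between 0.006 and 0.041 m and z of plate_4_center in the frame of holder between 0.006 and 0.041 m), for 0.3 s.
2. the hatch lies flat and centred on both ledges, an end under each lip (x of hatch_center in the frame of holder between -0.006 and 0.006 m and y of hatch_center in the frame of holder between -0.007 and 0.007 m and z of hatch_center in the frame of holder between 0.045 and 0.053 m and angle between hatch_center's own z axis and vertical below 0.04 rad and angle between the x axis of hatch_center and the x axis of holder, either way round below 0.08 rad), for 0.3 s.
3. the plunger is pressed to its stop (value of joint plunger above 0.0155 m), for 0.1 s.
At the end, for the whole second after the job is handed in: Every plate lies flat over both pins (centre within 5 mm, below the pin tops); the hatch lies flat on both ledges, centred within 6 mm along the holder, both ends under the lips; the plunger, pressed to within 2.5 mm of its stop, is up again; bystanders within 4 cm of their places (all of step 1 and all of step 2 and value of joint plunger below 0.003 m and distance of each of dish_3, film_box, bottle_2 from where it was at the start of the episode below 0.04 m); the robot touches nothing.
It fails at once if the petri dish is pushed away by more than 4 cm (distance of dish_3 from where it was at the start of the episode above 0.04 m).
It fails at once if the film carton is pushed away by more than 4 cm (distance of film_box from where it was at the start of the episode above 0.04 m).
It fails at once if the media bottle is pushed away by more than 4 cm (distance of bottle_2 from where it was at the start of the episode above 0.04 m).
It fails at once if the bottle is tipped over (angle between bottle_2's own z axis and vertical above 0.6 rad).
Of plate_1, plate_2, plate_3, plate_4 only 3 to 4 are there at a start; the rules pass over those that are not, and their reading is None.
At some moment in a run one of hatch, plate_3 may be knocked a few centimetres aside while the robot is not near it.
It also fails if it takes over 208 s, if anything falls off the work surface, if the arm or the gripper's body presses on something with over 40 N, if the wrist force passes 120 N, or if a joint passes its speed limit or range.

## Working session

There is one attempt and no reset: what is moved stays moved. The work goes in short steps, Python scripts to look and compute and a tool call to move; the robot and the scene stay as the last step left them, time stands still between calls to the robot, and variables do not carry over. Pictures are saved under pics/ and viewed, at most 14 in all, crops included, and the job is handed in when it is done.

Besides the shell and the picture viewer there is one more tool, called after "Emit:" as name(argument=value, ...) on one line, values as JSON. play_rows: Moves the arm, as the interface text tells. Its arguments: {"type":"object","properties":{"xyz":{"type":"array","items":{"type":"array","items":{"type":"number"}}},"delta_rot":{"type":"array","items":{"type":"array","items":{"type":"number"}}},"hand":{"type":"array","items":{"type":"number"}},"force":{"type":"number"}},"required":["xyz","delta_rot","hand"]}

```bash
mkdir -p pics; python3 - <<'E'
from cell import arm, optics
import cv2,numpy as np
for n in("scene","top"):
    im=optics.camera(n); cv2.imwrite(f"pics/{n}0.png",cv2.cvtColor(im,cv2.COLOR_RGB2BGR))
    c=optics.get_calibration(n); print(n,c["fx"],c["fy"],c["cx"],c["cy"],np.round(c["cam_to_world"],3).tolist())
s=arm.observe();print(s)
E
```

```text
scene 429.10159496008373 429.10159496008373 282.12271622294463 202.999791677124 [[0.826, -0.429, 0.365, -0.028], [-0.563, -0.614, 0.553, -1.109], [-0.013, -0.662, -0.749, 1.184], [0.0, 0.0, 0.0, 1.0]]
top 501.5857528934609 501.5857528934609 279.0973954571052 208.86669269191248 [[0.015, -0.999, 0.049, 0.443], [-1.0, -0.015, 0.009, -0.279], [-0.008, -0.049, -0.999, 1.564], [0.0, 0.0, 0.0, 1.0]]
{'clock': 0.1, 'q': array([-1.03092619e+00,  3.59365507e-01,  1.11582161e-02, -3.03296721e-04,
       -1.22409906e+00, -2.88097043e-01]), 'qvel': array([ 3.18467347e-04, -8.53385430e-04,  1.72248359e-03, -6.83006948e-05,
       -2.34267148e-03, -1.53465962e-04]), 'joint_efforts': array([ 5.32529157e-04, -5.84764981e+01,  2.94110334e+01,  6.95453838e+00,
       -3.14943878e-03, -1.33192017e-05]), 'eef_pos': array([ 0.16802305, -0.65331417,  0.23042919]), 'eef_rot': array([-1.73169594e-04, -1.25503047e-01,  9.92092937e-01,  7.48590128e-04]), 'contact_force': array([-0.59520352, -1.69643335,  0.97016453]), 'moment': array([-0.01273088, -0.02397176,  0.0208505 ]), 'grip_force': 0.0, 'width': 1.0066075885134627}
```

View pics/scene0.png

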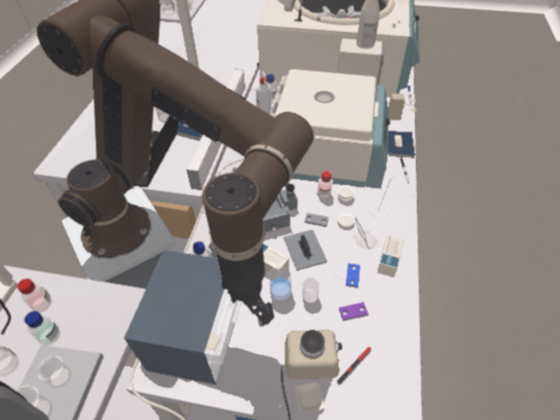

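View pics/top0.png

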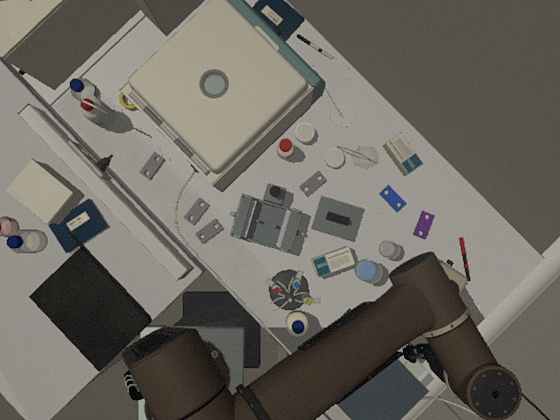

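Scene: holder near top (270,218), its primer block above it at (275,190), hatch at (338,218). Grey two-hole plates are at (152,166), (198,211), (209,232) and (313,183). The look-alikes to leave are blue (393,198) and purple (424,224). Next I measure the plates and check them in a crop.

```bash
cat > h.py <<'E'
from cell import arm, optics
import cv2,numpy as np
from scipy.spatial.transform import Rotation as R
def ray(name,uv,z):
    c=optics.get_calibration(name);T=np.array(c["cam_to_world"])
    d=T[:3,:3]@np.array([(uv[0]-c["cx"])/c["fx"],(uv[1]-c["cy"])/c["fy"],1]);o=T[:3,3]
    return o+d*(z-o[2])/d[2]
def proj(name,p):
    c=optics.get_calibration(name);T=np.array(c["cam_to_world"])
    q=T[:3,:3].T@(np.array(p)-T[:3,3]);return np.array([c["fx"]*q[0]/q[2]+c["cx"],c["fy"]*q[1]/q[2]+c["cy"]])
def pose():
    s=arm.observe();q=s["eef_rot"];return s,np.array(s["eef_pos"]),R.from_quat([q[1],q[2],q[3],q[0]])
def goto(p,yaw=None,tilt=None):
    "shift cm (tool axes) and rotvec to world p; yaw = world angle of the closing line (tool y), tool down"
    s,p0,r0=pose()
    if yaw is None: rv=np.zeros(3)
    else:
        best=None
        for k in(0,np.pi):
            y=np.array([np.cos(yaw+k),np.sin(yaw+k),0]);z=np.array([0,0,-1.]);x=np.cross(y,z)
            r=(r0.inv()*R.from_matrix(np.c_[x,y,z])).as_rotvec()
            if best is None or np.linalg.norm(r)<np.linalg.norm(best):best=r
        rv=best
    print("pos",p0.round(4),"q6",s["q"][5].round(2),"shift cm",(r0.inv().apply(np.array(p)-p0)*100).round(2),"rot",rv.round(3))
E
python3 - <<'E'
from h import *
im=cv2.imread("pics/top0.png")
c=im[120:290,130:450]
cv2.imwrite("pics/crop0.png",cv2.resize(c,None,fx=2.5,fy=2.5,interpolation=cv2.INTER_CUBIC))
hsv=cv2.cvtColor(im,cv2.COLOR_BGR2HSV)
g=cv2.cvtColor(im,cv2.COLOR_BGR2GRAY)
print(g[166,152],g[160,175],g[218,322],hsv[166,152])
for n,(u,v) in dict(p1=(152,166),p2=(198,211),p3=(209,232),p4=(313,183),hatch=(338,218)).items():
    bw=((g<160)).astype(np.uint8)
    cs,_=cv2.findContours(bw,cv2.RETR_EXTERNAL,cv2.CHAIN_APPROX_NONE)
    cc=[k for k in cs if cv2.pointPolygonTest(k,(u,v),True)>-4]
    k=min(cc,key=cv2.contourArea) if cc else None
    if k is None: print(n,None);continue
    z=.008 if n!='hatch' else .006
    w=np.array([ray("top",q[0],z)[:2] for q in cv2.convexHull(k)],np.float32)
    (cx,cy),(a,b),th=cv2.minAreaRect(w*1000)
    long=th if a>b else th+90
    print(n,"px",cv2.minAreaRect(k)[0],"c",round(cx,1),round(cy,1),"size",round(a),round(b),"long dir deg",round(long%180,1))
E
```

```text
102 157 99 [170  14 106]
p1 px (279.5, 209.5) c 526.8 -258.8 size 1309 1773 long dir deg 90.6
p2 px (279.5, 209.5) c 526.8 -258.8 size 1309 1773 long dir deg 90.6
p3 px (279.5, 209.5) c 526.8 -258.8 size 1309 1773 long dir deg 90.6
p4 px (279.5, 209.5) c 526.8 -258.8 size 1309 1773 long dir deg 90.6
hatch px (279.5, 209.5) c 526.9 -258.8 size 1311 1775 long dir deg 90.6
```

View pics/crop0.png

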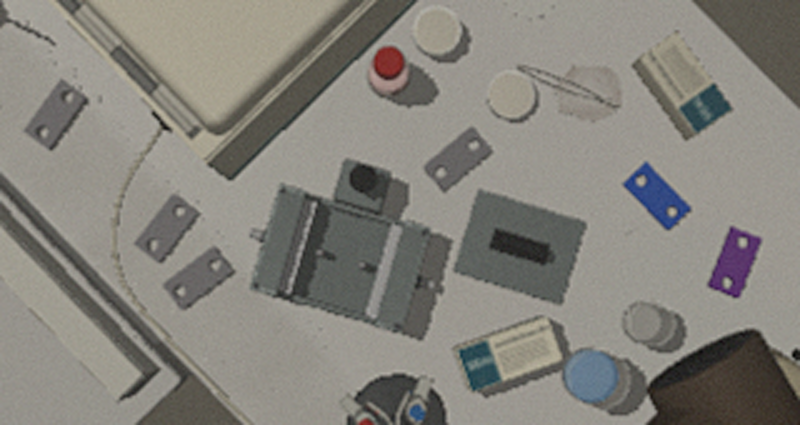

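Crop: four grey plates, each with two bright holes; blue (657,195) and purple (735,262) are the decoys. Pins appear at about (325,255) and (368,267), with the plunger head at (363,178). I redo the threshold and zoom on the holder.

```bash
python3 - <<'E'
from h import *
im=cv2.imread("pics/top0.png"); g=cv2.cvtColor(im,cv2.COLOR_BGR2GRAY)
c=im[185:260,225:325]
cv2.imwrite("pics/crop1.png",cv2.resize(c,None,fx=7,fy=7,interpolation=cv2.INTER_CUBIC))
G=cv2.resize(g,None,fx=4,fy=4,interpolation=cv2.INTER_CUBIC)
for n,(u,v) in dict(p1=(152,166),p2=(198,211),p3=(209,232),p4=(313,183),hatch=(324,224)).items():
    r=18 if n!='hatch' else 36
    for t in(122,132):
        bw=(G<t).astype(np.uint8)
        m=np.zeros_like(bw);m[(v-r)*4:(v+r)*4,(u-r)*4:(u+r)*4]=1
        if n=='hatch': m[:]=0;m[185*4:250*4,308*4:368*4]=1
        nl,lab,st,_=cv2.connectedComponentsWithStats(bw*m)
        l=lab[v*4-8:v*4+8,u*4-8:u*4+8];l=np.bincount(l[l>0]).argmax()
        k=cv2.findNonZero((lab==l).astype(np.uint8))
        k=cv2.convexHull(k)
        z=.008 if n!='hatch' else .006
        w=np.array([ray("top",(q[0]-1.5)/4,z)[:2] for q in k],np.float32)
        (cx,cy),(a,b),th=cv2.minAreaRect(w*1000)
        lo=th if a>b else th+90
        print(n,t,"c",round(cx,1),round(cy,1),"size",round(a,1),round(b,1),"long",round(lo%180,1))
    if n!='hatch':
        hm=np.zeros_like(bw);cv2.fillPoly(hm,[k],1);hm=cv2.erode(hm,np.ones((9,9)))*(G>128).astype(np.uint8)
        nl,lab,st,ce=cv2.connectedComponentsWithStats(hm)
        H=np.array([ray("top",(ce[i]-1.5)/4,.004)[:2]*1000 for i in range(1,nl) if st[i,4]>30])
        print("  holes",H.round(1).tolist(),"mid",H.mean(0).round(1), [np.round(np.linalg.norm(H[0]-H[1]),1),np.round(np.degrees(np.arctan2(*(H[1]-H[0])[::-1]))%180,1)] if len(H)==2 else "")
E
```

```text
p1 122 c 647.5 133.6 size 47.1 81.9 long 146.0
p1 132 c 647.7 133.6 size 48.7 83.4 long 145.6
  holes [[671.0, 119.3], [626.0, 149.6]] mid [648.5 134.5] [np.float64(54.3), np.float64(146.0)]
p2 122 c 507.6 -8.7 size 46.0 81.2 long 143.3
p2 132 c 507.5 -8.6 size 47.4 82.8 long 143.4
  holes [[529.5, -22.8], [487.3, 8.7]] mid [508.4  -7.1] [np.float64(52.7), np.float64(143.2)]
p3 122 c 446.3 -49.1 size 45.7 83.3 long 128.4
p3 132 c 446.5 -48.9 size 47.3 85.0 long 128.7
  holes [[463.2, -69.1], [430.0, -26.4]] mid [446.6 -47.8] [np.float64(54.0), np.float64(127.8)]
p4 122 c 599.2 -368.1 size 44.3 83.0 long 130.1
p4 132 c 599.1 -368.2 size 46.2 84.1 long 130.5
  holes [[617.5, -387.7], [582.8, -347.1]] mid [ 600.2 -367.4] [np.float64(53.5), np.float64(130.5)]
hatch 122 c 491.6 -446.5 size 143.8 110.6 long 73.6
hatch 132 c 491.6 -446.4 size 145.0 112.1 long 73.5
```

View pics/crop1.png

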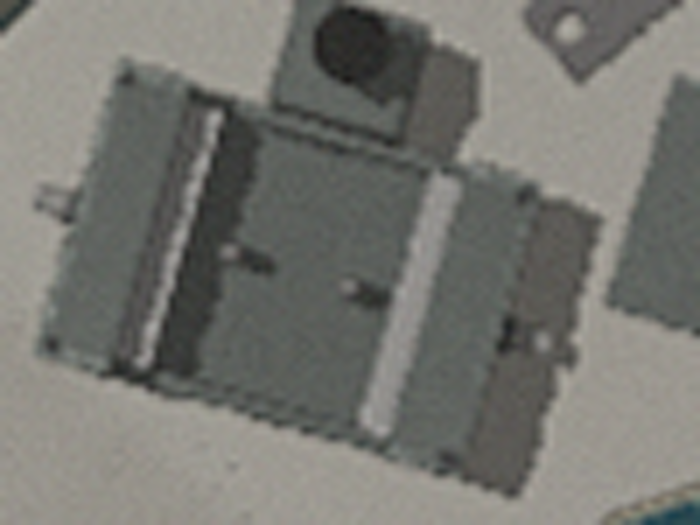

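Zoom: pin tips at about (232,250) and (352,288), holder top corners (123,65), (43,350), (534,190), (459,466), plunger head (352,45).

```bash
python3 - <<'E'
from h import *
def P(c,z): return ray("top",((c[0]+.5)/7-.5+225,(c[1]+.5)/7-.5+185),z)[:2]*1000
a,b=P((232,250),.041),P((352,288),.041)   # image right = -y world = holder -x
# holder +x is image left
d=a-b;print("pins",a,b,"dist",np.linalg.norm(d),"mid",(a+b)/2,"x dir",np.degrees(np.arctan2(d[1],d[0])))
C=[P(c,.069) for c in((123,65),(43,350),(534,190),(459,466))]
m=np.mean(C,0);l=(C[0]+C[1]-C[2]-C[3])/2;w=(C[0]-C[1]+C[2]-C[3])/2
print("corners mid",m,"len",np.linalg.norm(l),np.linalg.norm(w),"ang",np.degrees(np.arctan2(l[1],l[0])),np.degrees(np.arctan2(w[1],w[0]))+90)
p=P((352,45),.094);print("plunger",p)
for c,ang in(((a+b)/2,np.arctan2(d[1],d[0])),(m,np.arctan2(l[1],l[0]))):
    q=p-c;x=np.array([np.cos(ang),np.sin(ang)]);print("plunger in holder",q@x,q@np.array([-x[1],x[0]]))
# pin brightness centroid
g=cv2.cvtColor(cv2.imread("pics/top0.png"),cv2.COLOR_BGR2GRAY).astype(int)
print(g[217:225,254:264]);print(g[222:230,271:281])
# move: to p4 approach
goto([.6002,-.3674,.25],np.radians(130.5+90))
E
```

```text
pins [ 481.21946887 -200.32951188] [ 465.51558391 -252.66492357] dist 54.64071119061427 mid [ 473.36752639 -226.49721773] x dir 73.29748006928925
corners mid [ 473.46140502 -226.40951841] len 183.53042426204883 123.87007508038907 ang 74.61759116738533 75.48275292250527
plunger [ 566.71696326 -251.98642768]
plunger in holder 2.415058623983525 -96.73667701466798
plunger in holder 0.07631429086921873 -96.69938783054828
[[ 61  58  58  59  70  90  94  96  92  93]
 [ 57  60  56  63  79  99  94  90  94  95]
 [ 53  62  63  67  73  89  97  94  93  94]
 [ 61  61  85 115 107  74  70  86  98  98]
 [ 60  57  86 111 102  64  51  59  70  81]
 [ 61  59  66  73  74  61  54  56  59  59]
 [ 64  54  69  85  88  80  76  48  56  52]
 [ 60  62  75  99  91 100  94  89  88  76]]
[[ 93  93  96  94  91  92  91  94  94  94]
 [ 92  91  96  99  96  98  95  93  89  95]
 [ 95  96  93  89  85  91  98  96  90  92]
 [ 93  88 100 118 108  69  74  82  94  92]
 [ 93  94  96 111 101  64  54  64  70  77]
 [ 95  97  88  78  62  53  59  50  53  66]
 [ 93  93  90  87  83  73  55  54  55  80]
 [ 93  95  94  91 103  91  80  81  75 106]]
pos [ 0.168  -0.6533  0.2304] q6 -0.29 shift cm [-48.98  16.93  -1.94] rot [ 1.000e-03 -1.000e-03  1.116e+00]
```

Emit:
play_rows(xyz=[[-4.9, 1.7, -1], [-9.8, 3.4, -2], [-14.7, 5.1, -2], [-19.6, 6.8, -2], [-24.5, 8.5, -2]], delta_rot=[[0, 0, 0], [0, 0, 0], [0, 0, 0], [0, 0, 0], [0, 0, 0]], hand=[0.4, 0.4, 0.4, 0.4, 0.4], force=40)

```text
clock: 0.6
eef_pos: [0.3763, -0.515, 0.2512]
eef_rot: [-0.0, -0.125, 0.992, 0.0]
contact_force: [1.0, -0.8, 0.1]
width: 0.699
grip_force: 0.0
```

Emit:
play_rows(xyz=[[-4.9, 1.7, 0], [-9.8, 3.4, 0], [-14.7, 5.1, 0], [-19.6, 6.8, 0], [-24.5, 8.5, 0]], delta_rot=[[0, 0, 0], [0, 0, 0], [0, 0, 0], [0, 0, 0], [0, 0, 0]], hand=[0.4, 0.4, 0.4, 0.4, 0.4])

```text
clock: 1.1
eef_pos: [0.5846, -0.3767, 0.251]
eef_rot: [-0.0, -0.126, 0.992, 0.0]
contact_force: [0.6, 0.0, 0.9]
width: 0.699
grip_force: 0.0
```

Emit:
play_rows(xyz=[[0, 0, 3], [0, 0, 6], [0, 0, 9], [0, 0, 11], [0, 0, 11]], delta_rot=[[0, 0, 0.14], [0, 0, 0.28], [0, 0, 0.42], [0, 0, 0.56], [0, 0, 0.7]], hand=[0.4, 0.4, 0.4, 0.4, 0.4])

```text
clock: 1.6
eef_pos: [0.5811, -0.3771, 0.1366]
eef_rot: [-0.003, 0.225, 0.974, 0.001]
contact_force: [0.3, -0.1, -0.5]
width: 0.701
grip_force: 0.0
```

Emit:
play_rows(xyz=[[0, 0, 0], [0, 0, 0], [0, 0, 0], [0, 0, 0], [0, 0, 0]], delta_rot=[[0, 0, 0.14], [0, 0, 0.28], [0, 0, 0.416], [0, 0, 0.416], [0, 0, 0.416]], hand=[0.4, 0.4, 0.4, 0.4, 0.4])

```text
clock: 2.1
eef_pos: [0.5831, -0.3782, 0.141]
eef_rot: [-0.0, 0.417, 0.909, 0.0]
contact_force: [-0.9, -0.4, -0.3]
width: 0.701
grip_force: 0.0
```

```bash
python3 - <<'E'
from h import *
goto([.6002,-.3674,.002],np.radians(40.5))
s=arm.observe();print(s["clock"],s["width"],s["contact_force"])
E
```

```text
pos [ 0.5831 -0.3782  0.141 ] q6 -2.14 shift cm [-0.3   2.01 13.89] rot [-0.    -0.001  0.004]
2.1 0.7010390950119264 [-0.93292578 -0.38610502 -0.28964644]
```

Emit:
play_rows(xyz=[[-0.3, 2, 4], [-0.3, 2, 8], [-0.3, 2, 11], [-0.3, 2, 13], [-0.3, 2, 13.9]], delta_rot=[[0, 0, 0], [0, 0, 0], [0, 0, 0], [0, 0, 0], [0, 0, 0]], hand=[0.4, 0.4, 0.4, 0.4, 0.4])

```text
clock: 2.6
eef_pos: [0.599, -0.367, -0.0005]
eef_rot: [-0.002, 0.417, 0.909, -0.0]
contact_force: [0.3, 0.1, -0.0]
width: 0.698
grip_force: 0.0
```

Emit:
play_rows(xyz=[[0, 0, 0], [0, 0, 0], [0, 0, 0], [0, 0, 0], [0, 0, 0]], delta_rot=[[0, 0, 0], [0, 0, 0], [0, 0, 0], [0, 0, 0], [0, 0, 0]], hand=[0.4, -0.3, -0.3, -0.3, -0.3])

```text
clock: 3.1
eef_pos: [0.6015, -0.368, 0.0041]
eef_rot: [0.001, 0.419, 0.908, 0.0]
contact_force: [0.0, 0.1, 6.6]
width: 0.445
grip_force: 41.0
```

Emit:
play_rows(xyz=[[0, 0, -3], [0, 0, -7], [0, 0, -11], [0, 0, -13], [0, 0, -13]], delta_rot=[[0, 0, 0], [0, 0, 0], [0, 0, 0], [0, 0, 0], [0, 0, -0.14]], hand=[-0.3, -0.3, -0.3, -0.3, -0.3])

```text
clock: 3.6
eef_pos: [0.6024, -0.3684, 0.1374]
eef_rot: [0.004, 0.354, 0.935, -0.0]
contact_force: [0.4, 0.2, -0.8]
width: 0.44
grip_force: 40.2
```

```bash
python3 - <<'E'
from h import *
goto([.4734,-.2264,.12],np.radians(164.5))
s=arm.observe();print(s["clock"],s["width"],s["grip_force"],s["contact_force"])
E
```

```text
pos [ 0.6024 -0.3684  0.1374] q6 -2.02 shift cm [19.08  2.11  1.61] rot [0.006 0.005 1.118]
3.6 0.43985284442943845 40.23351967334747 [ 0.40229356  0.16892641 -0.7651617 ]
```

Emit:
play_rows(xyz=[[4, 0.5, 0], [8, 1, 0], [12, 1.4, 0], [16, 1.8, 0], [19.1, 2.1, 0]], delta_rot=[[0, 0, 0], [0, 0, 0], [0, 0, 0], [0, 0, 0], [0, 0, 0]], hand=[-0.3, -0.3, -0.3, -0.3, -0.3])

```text
clock: 4.1
eef_pos: [0.4694, -0.224, 0.1325]
eef_rot: [0.0, 0.354, 0.935, 0.0]
contact_force: [0.8, 0.0, -0.4]
width: 0.442
grip_force: 40.3
```

Emit:
play_rows(xyz=[[0, 0, 0], [0, 0, 0], [0, 0, 0], [0, 0, 0], [0, 0, 0]], delta_rot=[[0, 0, -0.14], [0, 0, -0.28], [0, 0, -0.42], [0, 0, -0.56], [0, 0, -0.7]], hand=[-0.3, -0.3, -0.3, -0.3, -0.3])

```text
clock: 4.6
eef_pos: [0.4712, -0.2252, 0.1327]
eef_rot: [0.0, 0.009, 1.0, 0.0]
contact_force: [-0.3, -0.4, -0.6]
width: 0.444
grip_force: 40.3
```

Emit:
play_rows(xyz=[[0, 0, 0], [0, 0, 0], [0, 0, 0], [0, 0, 0], [0, 0, 0]], delta_rot=[[0, 0, -0.14], [0, 0, -0.28], [0, 0, -0.42], [0, 0, -0.56], [0, 0, -0.7]], hand=[-0.3, -0.3, -0.3, -0.3, -0.3])

```text
clock: 5.1
eef_pos: [0.4711, -0.2252, 0.1326]
eef_rot: [0.0, -0.334, 0.942, 0.0]
contact_force: [-0.1, -0.5, -0.9]
width: 0.447
grip_force: 40.3
```

Emit:
play_rows(xyz=[[0, 0, 0], [0, 0, 0], [0, 0, 0], [0, 0, 0], [0, 0, 0]], delta_rot=[[0, 0, -0.14], [0, 0, -0.28], [0, 0, -0.42], [0, 0, -0.56], [0, 0, -0.62]], hand=[-0.3, -0.3, -0.3, -0.3, -0.3])

```text
clock: 5.6
eef_pos: [0.4711, -0.2252, 0.1326]
eef_rot: [0.0, -0.606, 0.796, -0.0]
contact_force: [0.2, -0.3, -0.6]
width: 0.441
grip_force: 40.3
```

```bash
python3 - <<'E'
from h import *
im=optics.camera("top");cv2.imwrite("pics/t1.png",cv2.cvtColor(im,cv2.COLOR_RGB2BGR))
im=optics.camera("scene");cv2.imwrite("pics/s1.png",cv2.cvtColor(im,cv2.COLOR_RGB2BGR))
goto([.4734,-.2264,.06],np.radians(164.5))
u,v=proj("scene",[.4734,-.2264,.06]).astype(int);print(u,v)
im=cv2.imread("pics/s1.png")[v-75:v+75,u-100:u+100]
im2=cv2.imread("pics/t1.png")[150:300,200:400]
cv2.imwrite("pics/c1.png",cv2.resize(np.hstack([im,im2]),None,fx=2,fy=2,interpolation=cv2.INTER_CUBIC))
E
```

```text
pos [ 0.4712 -0.2252  0.1326] q6 -0.2 shift cm [ 0.05 -0.24  7.26] rot [-0.     0.    -0.004]
262 199
```

View pics/c1.png

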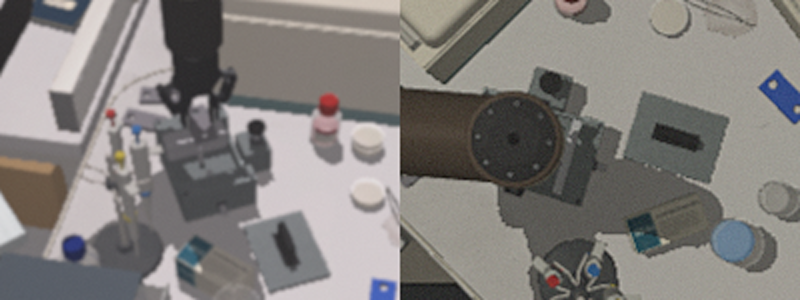

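Left: scene view with the plate held between the fingers over the well, pins at about (205,150). Right: top view, hatch unmoved at (677,135). Lowering.

Emit:
play_rows(xyz=[[0.1, -0.2, 3], [0.1, -0.2, 6], [0.1, -0.2, 8], [0.1, -0.2, 8.6], [0.1, -0.2, 9.2]], delta_rot=[[0, 0, 0], [0, 0, 0], [0, 0, 0], [0, 0, 0], [0, 0, 0]], hand=[-0.3, -0.3, -0.3, -0.3, -0.3])

```text
clock: 6.2
eef_pos: [0.4731, -0.2269, 0.0403]
eef_rot: [-0.0, -0.603, 0.798, -0.0]
contact_force: [1.2, 0.7, -0.9]
width: 0.44
grip_force: 40.3
```

```bash
python3 - <<'E'
from h import *
goto([.4737,-.2255,.013],np.radians(164.5))
E
```

```text
pos [ 0.4731 -0.2269  0.0403] q6 -0.2 shift cm [-0.15 -0.01  2.73] rot [-0.    -0.    -0.005]
```

Emit:
play_rows(xyz=[[0, 0, 0.7], [0, 0, 1.4], [0, 0, 2.1], [0, 0, 2.5], [0, 0, 2.7]], delta_rot=[[0, 0, 0], [0, 0, 0], [0, 0, 0], [0, 0, 0], [0, 0, 0]], hand=[-0.3, -0.3, -0.3, -0.3, -0.3])

```text
clock: 6.7
eef_pos: [0.4728, -0.2268, 0.0129]
eef_rot: [-0.0, -0.603, 0.797, 0.0]
contact_force: [-0.6, -0.6, -0.2]
width: 0.442
grip_force: 40.3
```

```bash
python3 - <<'E'
from h import *
goto([.4737,-.2255,.013],np.radians(164.5))
s=arm.observe();print(s["contact_force"],s["moment"])
E
```

```text
pos [ 0.4728 -0.2268  0.0129] q6 -0.2 shift cm [-0.15 -0.05 -0.01] rot [ 0.    -0.    -0.005]
[-0.56535014 -0.55912701 -0.16027813] [ 0.01588349  0.02110227 -0.0093548 ]
```

Emit:
play_rows(xyz=[[0, 0, 0], [0, 0, 0], [0, 0, 0], [0, 0, -2], [0, 0, -5]], delta_rot=[[0, 0, 0], [0, 0, 0], [0, 0, 0], [0, 0, 0], [0, 0, 0]], hand=[0.4, 0.4, 0.4, 0.4, 0.4])

```text
clock: 7.2
eef_pos: [0.4717, -0.2267, 0.0626]
eef_rot: [-0.001, -0.603, 0.797, 0.001]
contact_force: [1.3, 0.4, 0.6]
width: 0.699
grip_force: 0.0
```

Emit:
play_rows(xyz=[[0, 0, -4], [0, 0, -8], [0, 0, -11], [0, 0, -14], [0, 0, -15]], delta_rot=[[0, 0, 0], [0, 0, 0], [0, 0, 0], [0, 0, 0], [0, 0, 0]], hand=[0.4, 0.4, 0.4, 0.4, 0.4])

```text
clock: 7.7
eef_pos: [0.4743, -0.2272, 0.2172]
eef_rot: [0.002, -0.604, 0.797, -0.002]
contact_force: [-0.0, -0.4, -0.3]
width: 0.7
grip_force: 0.0
```

```bash
python3 - <<'E'
from h import *
goto([.43,-.10,.20])
goto([.5084,-.0071,.10],np.radians(53.2))
im=optics.camera("scene");cv2.imwrite("pics/s2.png",cv2.cvtColor(im,cv2.COLOR_RGB2BGR))
u,v=proj("scene",[.4734,-.2264,.03]).astype(int)
cv2.imwrite("pics/c2.png",cv2.resize(im[v-45:v+45,u-60:u+60,::-1],None,fx=6,fy=6,interpolation=cv2.INTER_CUBIC))
E
```

```text
pos [ 0.4743 -0.2272  0.2172] q6 -0.2 shift cm [-11.04   7.73   1.68] rot [0. 0. 0.]
pos [ 0.4743 -0.2272  0.2172] q6 -0.2 shift cm [-22.11   2.76  11.71] rot [-0.005 -0.003 -1.203]
```

View pics/c2.png

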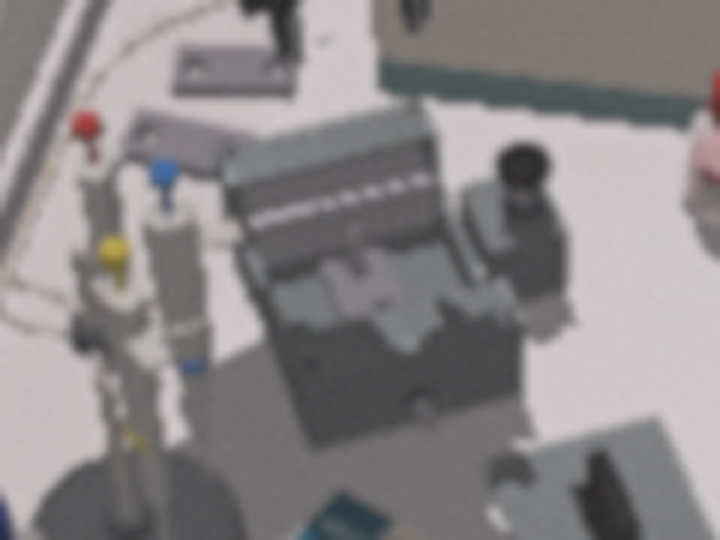

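The plate lies low in the well at about (365,280) with its pin poking through. On to plate 2.

Emit:
play_rows(xyz=[[-4, 3, 0], [-8, 5.5, 0], [-11, 7.7, 0], [-15, 6, 1], [-19, 4.5, 3]], delta_rot=[[0, 0, 0], [0, 0, 0], [0, 0, 0], [0, 0, 0], [0, 0, 0]], hand=[0.3, 0.3, 0.3, 0.3, 0.3])

```text
clock: 8.25
eef_pos: [0.482, -0.0301, 0.1843]
eef_rot: [0.002, -0.604, 0.797, -0.001]
contact_force: [1.1, -0.5, 0.7]
width: 0.649
grip_force: 0.0
```

Emit:
play_rows(xyz=[[-3.1, -1.7, 3], [-3.1, -1.7, 6], [-3.1, -1.7, 8], [-3.1, -1.7, 8], [-3.1, -1.7, 8]], delta_rot=[[0, 0, -0.14], [0, 0, -0.28], [0, 0, -0.42], [0, 0, -0.56], [0, 0, -0.7]], hand=[0.3, 0.3, 0.3, 0.3, 0.3])

```text
clock: 8.75
eef_pos: [0.5047, -0.0068, 0.1012]
eef_rot: [0.002, 0.842, -0.54, -0.001]
contact_force: [0.2, 0.4, -0.0]
width: 0.648
grip_force: 0.0
```

Emit:
play_rows(xyz=[[0, 0, 0], [0, 0, 0], [0, 0, 0], [0, 0, 0], [0, 0, 0]], delta_rot=[[0, 0, -0.14], [0, 0, -0.28], [0, 0, -0.42], [0, 0, -0.5], [0, 0, -0.5]], hand=[0.3, 0.3, 0.3, 0.3, 0.3])

```text
clock: 9.25
eef_pos: [0.5053, -0.0067, 0.1024]
eef_rot: [0.0, 0.948, -0.317, -0.001]
contact_force: [0.8, -0.3, 0.7]
width: 0.648
grip_force: 0.0
```

```bash
python3 - <<'E'
from h import *
goto([.5084,-.0071,.005],np.radians(53.2))
E
```

```text
pos [ 0.5053 -0.0067  0.1024] q6 0.55 shift cm [ 0.28 -0.16  9.74] rot [ 0.001  0.001 -0.003]
```

Emit:
play_rows(xyz=[[0.3, -0.2, 3], [0.3, -0.2, 6], [0.3, -0.2, 8.5], [0.3, -0.2, 9.4], [0.3, -0.2, 9.8]], delta_rot=[[0, 0, 0], [0, 0, 0], [0, 0, 0], [0, 0, 0], [0, 0, 0]], hand=[0.3, 0.3, 0.3, 0.3, 0.3])

```text
clock: 9.75
eef_pos: [0.5089, -0.007, 0.0043]
eef_rot: [0.001, 0.948, -0.318, -0.001]
contact_force: [0.5, 0.1, 1.4]
width: 0.652
grip_force: 0.0
```

Emit:
play_rows(xyz=[[0, 0, 0], [0, 0, 0], [0, 0, 0], [0, 0, 0], [0, 0, 0]], delta_rot=[[0, 0, 0], [0, 0, 0], [0, 0, 0], [0, 0, 0], [0, 0, 0]], hand=[0.3, -0.3, -0.3, -0.3, -0.3])

```text
clock: 10.25
eef_pos: [0.5114, -0.0065, 0.0076]
eef_rot: [-0.001, 0.948, -0.317, 0.002]
contact_force: [-0.3, -1.6, 9.8]
width: 0.347
grip_force: 5.1
```

Emit:
play_rows(xyz=[[0, 0, -3], [0, 0, -7], [0, 0, -11], [0, 0, -14], [0, 0, -14]], delta_rot=[[0, 0, 0], [0, 0, 0], [0, 0, 0], [0, 0, 0], [0, 0, 0]], hand=[-0.3, -0.3, -0.3, -0.3, -0.3])

```text
clock: 10.75
eef_pos: [0.5126, -0.006, 0.1512]
eef_rot: [-0.003, 0.948, -0.317, 0.004]
contact_force: [0.1, -0.8, -0.5]
width: 0.35
grip_force: 0.0
```

```bash
python3 - <<'E'
from h import *
goto([.435,-.10,.15])
goto([.4734,-.2264,.13],np.radians(164.5))
E
```

```text
pos [ 0.5126 -0.006   0.1512] q6 0.55 shift cm [-5.500e-01  1.218e+01  1.000e-02] rot [0. 0. 0.]
pos [ 0.5126 -0.006   0.1512] q6 0.55 shift cm [10.11 19.98  2.02] rot [-1.100e-02 -1.000e-03  1.196e+00]
```

The fingers closed above the plate and missed it. I back off and re-measure plates 2 and 3.

Emit:
play_rows(xyz=[[0, 5, 0], [0, 10, 0], [0, 14, 0], [0, 17, -2], [0, 17, -2]], delta_rot=[[0, 0, 0], [0, 0, 0], [0, 0, 0], [0, 0, 0], [0, 0, 0]], hand=[0.3, 0.3, 0.3, 0.3, 0.3])

```text
clock: 11.25
eef_pos: [0.4062, -0.1444, 0.1676]
eef_rot: [-0.001, 0.948, -0.318, 0.002]
contact_force: [1.0, 0.5, 0.5]
width: 0.651
grip_force: 0.0
```

```bash
cat >> h.py <<'E'
def plate(im,uv,r=20,t=122):
    g=cv2.cvtColor(im,cv2.COLOR_RGB2GRAY);G=cv2.resize(g,None,fx=4,fy=4,interpolation=cv2.INTER_CUBIC)
    u,v=map(int,uv);bw=(G<t).astype(np.uint8);m=np.zeros_like(bw);m[(v-r)*4:(v+r)*4,(u-r)*4:(u+r)*4]=1
    nl,lab,st,_=cv2.connectedComponentsWithStats(bw*m)
    l=lab[v*4-24:v*4+24,u*4-24:u*4+24];l=np.bincount(l[l>0]).argmax()
    k=cv2.convexHull(cv2.findNonZero((lab==l).astype(np.uint8)))
    hm=np.zeros_like(bw);cv2.fillPoly(hm,[k],1);hm=cv2.erode(hm,np.ones((9,9)))*(G>t+6).astype(np.uint8)
    nl,lab,st,ce=cv2.connectedComponentsWithStats(hm)
    H=np.array([ray("top",(ce[i]-1.5)/4,.004)[:2]*1000 for i in range(1,nl) if st[i,4]>30])
    print(uv,"holes",H.round(1).tolist(),"mid",H.mean(0).round(1), [np.linalg.norm(H[0]-H[1]).round(1),np.degrees(np.arctan2(*(H[1]-H[0])[::-1]))%180] if len(H)==2 else "")
E
python3 - <<'E'
from h import *
im=optics.camera("top");cv2.imwrite("pics/t3.png",im[:,:,::-1])
for uv in((152,166),(198,211),(209,232)):
    try: plate(im,uv)
    except Exception as e: print(uv,e)
goto([.5084,-.0071,.10],np.radians(53.2))
cv2.imwrite("pics/c3.png",cv2.resize(im[140:260,130:290,::-1],None,fx=4,fy=4,interpolation=cv2.INTER_CUBIC))
E
```

```text
(152, 166) holes [[670.8, 119.4], [625.9, 149.7]] mid [648.4 134.5] [np.float64(54.2), np.float64(145.95970324742365)]
(198, 211) holes [[529.7, -22.8], [487.1, 9.0]] mid [508.4  -6.9] [np.float64(53.2), np.float64(143.31773198244858)]
(209, 232) holes [[454.8, -17.5], [462.5, -91.2], [463.7, -69.0]] mid [460.3 -59.2] 
pos [ 0.4071 -0.1435  0.1668] q6 0.8 shift cm [ -0.18 -16.97   6.73] rot [-0.003 -0.003 -0.006]
```

View pics/c3.png

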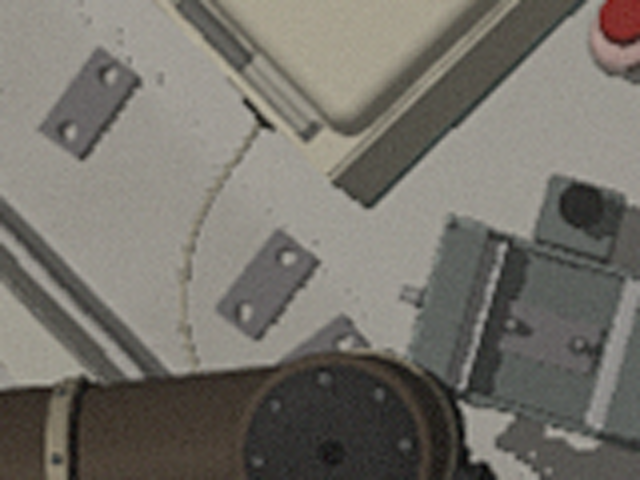

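Plate 1 sits in the well, threaded over both pins at (515,325) and (580,345); plate 2 has not moved (265,285). Regrasp lower.

Emit:
play_rows(xyz=[[-0.1, -4.5, 1], [-0.1, -9, 2], [-0.2, -13, 4], [-0.2, -17, 7], [-0.2, -17, 10]], delta_rot=[[0, 0, 0], [0, 0, 0], [0, 0, 0], [0, 0, 0], [0, 0, 0]], hand=[0.3, 0.3, 0.3, 0.3, 0.3])

```text
clock: 11.8
eef_pos: [0.5119, -0.0013, 0.0644]
eef_rot: [-0.001, 0.949, -0.315, 0.002]
contact_force: [-0.7, -0.6, -1.2]
width: 0.649
grip_force: 0.0
```

```bash
python3 - <<'E'
from h import *
goto([.5084,-.0069,.0],np.radians(53.2))
E
```

```text
pos [ 0.5119 -0.0013  0.0644] q6 0.55 shift cm [0.04 0.68 6.44] rot [-0.003 -0.002  0.   ]
```

Emit:
play_rows(xyz=[[0, 0.6, 1.5], [0, 0.6, 3], [0, 0.6, 3], [0, 0.6, 3], [0, 0.6, 3]], delta_rot=[[0, 0, 0], [0, 0, 0], [0, 0, 0], [0, 0, 0], [0, 0, 0]], hand=[0.3, 0.3, 0.3, 0.3, 0.3])

```text
clock: 12.3
eef_pos: [0.5052, -0.0098, 0.0361]
eef_rot: [-0.0, 0.948, -0.317, 0.001]
contact_force: [0.2, -0.1, -0.4]
width: 0.652
grip_force: 0.0
```

```bash
python3 - <<'E'
from h import *
goto([.5084,-.0069,.0],np.radians(53.2))
E
```

```text
pos [ 0.5052 -0.0098  0.0361] q6 0.56 shift cm [ 0.08 -0.42  3.61] rot [-0.001 -0.001 -0.003]
```

Emit:
play_rows(xyz=[[0.1, -0.4, 1.5], [0.1, -0.4, 3], [0.1, -0.4, 3.6], [0.1, -0.4, 3.6], [0.1, -0.4, 3.6]], delta_rot=[[0, 0, 0], [0, 0, 0], [0, 0, 0], [0, 0, 0], [0, 0, 0]], hand=[0.3, 0.3, 0.3, 0.3, 0.3])

```text
clock: 12.8
eef_pos: [0.5081, -0.0076, 0.0]
eef_rot: [-0.0, 0.948, -0.317, 0.0]
contact_force: [-0.4, 0.6, 0.3]
width: 0.649
grip_force: 0.0
```

Emit:
play_rows(xyz=[[0, 0, 0], [0, 0, 0], [0, 0, 0], [0, 0, 0], [0, 0, 0]], delta_rot=[[0, 0, 0], [0, 0, 0], [0, 0, 0], [0, 0, 0], [0, 0, 0]], hand=[-0.3, -0.3, -0.3, -0.3, -0.3])

```text
clock: 13.3
eef_pos: [0.5083, -0.0075, 0.0004]
eef_rot: [-0.0, 0.948, -0.317, 0.001]
contact_force: [-1.6, 0.7, 6.0]
width: 0.456
grip_force: 39.9
```

Emit:
play_rows(xyz=[[0, 0, -4], [0, 0, -9], [0, 0, -14], [0, 4, -14], [0, 8, -14]], delta_rot=[[0, 0, 0], [0, 0, 0], [0, 0, 0], [0, 0, 0], [0, 0, 0]], hand=[-0.3, -0.3, -0.3, -0.3, -0.3])

```text
clock: 13.8
eef_pos: [0.4601, -0.0715, 0.1415]
eef_rot: [-0.001, 0.949, -0.317, 0.002]
contact_force: [0.2, -0.7, -1.2]
width: 0.452
grip_force: 41.1
```

Emit:
play_rows(xyz=[[0, 4, 0], [3, 7, 0], [6, 9.5, 0], [10, 12, 0], [10, 12, 0]], delta_rot=[[0, 0, 0], [0, 0, 0], [0, 0, 0], [0, 0, 0], [0, 0, 0.14]], hand=[-0.3, -0.3, -0.3, -0.3, -0.3])

```text
clock: 14.3
eef_pos: [0.4684, -0.2318, 0.1396]
eef_rot: [0.0, 0.924, -0.383, 0.001]
contact_force: [-0.5, 0.1, -1.7]
width: 0.45
grip_force: 41.1
```

Emit:
play_rows(xyz=[[0, 0, 0], [0, 0, 0], [0, 0, 0], [0, 0, 0], [0, 0, 0]], delta_rot=[[0, 0, 0.14], [0, 0, 0.28], [0, 0, 0.42], [0, 0, 0.56], [0, 0, 0.7]], hand=[-0.3, -0.3, -0.3, -0.3, -0.3])

```text
clock: 14.8
eef_pos: [0.467, -0.2277, 0.1398]
eef_rot: [-0.0, 0.734, -0.679, 0.0]
contact_force: [0.1, 0.9, -0.7]
width: 0.453
grip_force: 41.1
```

Emit:
play_rows(xyz=[[0, 0, 0], [0, 0, 0], [0, 0, 0], [0, 0, 0], [0, 0, 0]], delta_rot=[[0, 0, 0.14], [0, 0, 0.28], [0, 0, 0.36], [0, 0, 0.36], [0, 0, 0.36]], hand=[-0.3, -0.3, -0.3, -0.3, -0.3])

```text
clock: 15.3
eef_pos: [0.467, -0.2276, 0.1396]
eef_rot: [0.0, -0.604, 0.797, -0.0]
contact_force: [-0.1, 0.3, -1.4]
width: 0.453
grip_force: 41.1
```

```bash
python3 - <<'E'
from h import *
goto([.4734,-.2264,.06],np.radians(164.5));print(arm.observe()["width"])
E
```

```text
pos [ 0.467  -0.2276  0.1396] q6 -0.2 shift cm [-0.29 -0.58  7.96] rot [-0.     0.    -0.002]
0.45251857288161984
```

Emit:
play_rows(xyz=[[-0.2, -0.5, 2.5], [-0.3, -0.6, 5], [-0.3, -0.6, 7.5], [-0.3, -0.6, 8], [-0.3, -0.6, 8]], delta_rot=[[0, 0, 0], [0, 0, 0], [0, 0, 0], [0, 0, 0], [0, 0, 0]], hand=[-0.3, -0.3, -0.3, -0.3, -0.3])

```text
clock: 15.8
eef_pos: [0.4733, -0.2264, 0.0589]
eef_rot: [-0.001, -0.604, 0.797, 0.001]
contact_force: [0.5, -0.1, -0.2]
width: 0.451
grip_force: 41.1
```

Emit:
play_rows(xyz=[[0, 0, 1], [0, 0, 2], [0, 0, 3], [0, 0, 4], [0, 0, 4.1]], delta_rot=[[0, 0, 0], [0, 0, 0], [0, 0, 0], [0, 0, 0], [0, 0, 0]], hand=[-0.3, -0.3, -0.3, -0.3, -0.3])

```text
clock: 16.3
eef_pos: [0.473, -0.2263, 0.0169]
eef_rot: [-0.001, -0.603, 0.797, 0.001]
contact_force: [0.6, -0.2, -0.5]
width: 0.449
grip_force: 41.1
```

Emit:
play_rows(xyz=[[0, 0, 0], [0, 0, 0], [0, 0, 0], [0, 0, -2], [0, 0, -6]], delta_rot=[[0, 0, 0], [0, 0, 0], [0, 0, 0], [0, 0, 0], [0, 0, 0]], hand=[0.3, 0.3, 0.3, 0.3, 0.3])

```text
clock: 16.8
eef_pos: [0.4716, -0.2261, 0.0768]
eef_rot: [-0.002, -0.603, 0.797, 0.002]
contact_force: [1.5, -0.6, 0.8]
width: 0.647
grip_force: 0.0
```

Emit:
play_rows(xyz=[[0, 0, -4], [0, 0, -8], [-4, 2, -9], [-8, 4, -9], [-12, 5.5, -9]], delta_rot=[[0, 0, 0], [0, 0, 0], [0, 0, 0], [0, 0, 0], [0, 0, 0]], hand=[0.3, 0.3, 0.3, 0.3, 0.3])

```text
clock: 17.3
eef_pos: [0.4528, -0.0949, 0.1694]
eef_rot: [0.001, -0.603, 0.798, -0.0]
contact_force: [0.8, 0.6, 0.4]
width: 0.649
grip_force: 0.0
```

Emit:
play_rows(xyz=[[-4.5, 1.8, 0], [-4.5, 1.8, 2], [-4.5, 1.8, 4], [-4.5, 1.8, 6], [-4.5, 1.8, 6]], delta_rot=[[0, 0, -0.14], [0, 0, -0.28], [0, 0, -0.42], [0, 0, -0.56], [0, 0, -0.7]], hand=[0.3, 0.3, 0.3, 0.3, 0.3])

```text
clock: 17.8
eef_pos: [0.4466, -0.0478, 0.1064]
eef_rot: [0.001, 0.842, -0.54, -0.001]
contact_force: [-0.2, -0.7, 0.1]
width: 0.647
grip_force: 0.0
```

Emit:
play_rows(xyz=[[0, 0, 0], [0, 0, 0], [0, 0, 0], [0, 0, 0], [0, 0, 0]], delta_rot=[[0, 0, -0.14], [0, 0, -0.23], [0, 0, -0.23], [0, 0, -0.23], [0, 0, -0.23]], hand=[0.3, 0.3, 0.3, 0.3, 0.3])

```text
clock: 18.3
eef_pos: [0.4483, -0.0477, 0.1085]
eef_rot: [-0.0, 0.897, -0.443, 0.0]
contact_force: [-0.4, -0.2, -0.5]
width: 0.65
grip_force: 0.0
```

```bash
python3 - <<'E'
from h import *
goto([.4466,-.0478,.0],np.radians(37.8))
E
```

```text
pos [ 0.4483 -0.0477  0.1085] q6 0.32 shift cm [-0.1   0.14 10.85] rot [-0.    -0.    -0.007]
```

Emit:
play_rows(xyz=[[-0.1, 0.1, 4], [-0.1, 0.1, 8], [-0.1, 0.1, 10.8], [-0.1, 0.1, 10.8], [-0.1, 0.1, 10.8]], delta_rot=[[0, 0, 0], [0, 0, 0], [0, 0, 0], [0, 0, 0], [0, 0, 0]], hand=[0.3, 0.3, 0.3, 0.3, 0.3])

```text
clock: 18.8
eef_pos: [0.4466, -0.0477, -0.0001]
eef_rot: [0.001, 0.897, -0.443, -0.001]
contact_force: [-0.1, 0.5, 0.7]
width: 0.648
grip_force: 0.0
```

Emit:
play_rows(xyz=[[0, 0, 0], [0, 0, 0], [0, 0, 0], [0, 0, 0], [0, 0, 0]], delta_rot=[[0, 0, 0], [0, 0, 0], [0, 0, 0], [0, 0, 0], [0, 0, 0]], hand=[-0.3, -0.3, -0.3, -0.3, -0.3])

```text
clock: 19.3
eef_pos: [0.4474, -0.0474, 0.0012]
eef_rot: [-0.001, 0.897, -0.442, 0.001]
contact_force: [-1.5, 0.9, 7.4]
width: 0.45
grip_force: 41.0
```

```bash
python3 - <<'E'
from h import *
goto([.4734,-.2264,.13],np.radians(164.5));print(arm.observe()["width"])
E
```

```text
pos [ 0.4474 -0.0474  0.0012] q6 0.32 shift cm [ 15.79   8.82 -12.88] rot [-0.002  0.     0.926]
0.44970838928762485
```

Emit:
play_rows(xyz=[[0, 0, -4], [0, 0, -9], [0, 0, -13.5], [4, 2, -13.5], [8, 4.5, -13.5]], delta_rot=[[0, 0, 0], [0, 0, 0], [0, 0, 0], [0, 0, 0], [0, 0, 0]], hand=[-0.3, -0.3, -0.3, -0.3, -0.3])

```text
clock: 19.8
eef_pos: [0.4619, -0.1382, 0.1381]
eef_rot: [-0.002, 0.898, -0.44, 0.003]
contact_force: [0.8, 1.0, -2.3]
width: 0.45
grip_force: 40.8
```

Emit:
play_rows(xyz=[[4, 2.2, 0], [7.8, 4.3, 0], [7.8, 4.3, 0], [7.8, 4.3, 0], [7.8, 4.3, 0]], delta_rot=[[0, 0, 0], [0, 0, 0.1], [0, 0, 0.24], [0, 0, 0.38], [0, 0, 0.52]], hand=[-0.3, -0.3, -0.3, -0.3, -0.3])

```text
clock: 20.3
eef_pos: [0.4728, -0.2271, 0.1352]
eef_rot: [-0.0, 0.751, -0.661, -0.0]
contact_force: [-0.2, 1.0, -0.9]
width: 0.455
grip_force: 40.8
```

Emit:
play_rows(xyz=[[0, 0, 0], [0, 0, 0], [0, 0, 0], [0, 0, 0], [0, 0, 0]], delta_rot=[[0, 0, 0.14], [0, 0, 0.28], [0, 0, 0.406], [0, 0, 0.406], [0, 0, 0.406]], hand=[-0.3, -0.3, -0.3, -0.3, -0.3])

```text
clock: 20.8
eef_pos: [0.4732, -0.2264, 0.1354]
eef_rot: [0.0, -0.607, 0.795, -0.0]
contact_force: [-0.3, 0.1, -0.9]
width: 0.446
grip_force: 40.8
```

```bash
python3 - <<'E'
from h import *
goto([.4734,-.2264,.06],np.radians(164.5));print(arm.observe()["width"])
E
```

```text
pos [ 0.4732 -0.2264  0.1354] q6 -0.2 shift cm [-0.01 -0.02  7.54] rot [-0.     0.     0.003]
0.44607949586970513
```

Emit:
play_rows(xyz=[[0, 0, 3], [0, 0, 6], [0, 0, 7.5], [0, 0, 8.5], [0, 0, 9.5]], delta_rot=[[0, 0, 0], [0, 0, 0], [0, 0, 0], [0, 0, 0], [0, 0, 0]], hand=[-0.3, -0.3, -0.3, -0.3, -0.3])

```text
clock: 21.3
eef_pos: [0.4736, -0.2265, 0.04]
eef_rot: [0.0, -0.606, 0.796, -0.0]
contact_force: [-0.4, 0.1, -0.6]
width: 0.452
grip_force: 40.8
```

Emit:
play_rows(xyz=[[0, 0, 0.7], [0, 0, 1.5], [0, 0, 1.5], [0, 0, 1.5], [0, 0, 1.5]], delta_rot=[[0, 0, 0], [0, 0, 0], [0, 0, 0], [0, 0, 0], [0, 0, 0]], hand=[-0.3, -0.3, -0.3, -0.3, 0.3])

```text
clock: 21.8
eef_pos: [0.4737, -0.2265, 0.0258]
eef_rot: [0.0, -0.605, 0.796, -0.0]
contact_force: [0.4, -0.8, 0.3]
width: 0.605
grip_force: 0.0
```

Emit:
play_rows(xyz=[[0, 0, 0], [0, 0, 0], [0, 0, 0], [0, 0, -3], [0, 0, -7]], delta_rot=[[0, 0, 0], [0, 0, 0], [0, 0, 0], [0, 0, 0], [0, 0, 0]], hand=[0.3, 0.3, 0.3, 0.3, 0.3])

```text
clock: 22.3
eef_pos: [0.4717, -0.2262, 0.0944]
eef_rot: [-0.002, -0.605, 0.796, 0.002]
contact_force: [1.8, -0.7, 0.5]
width: 0.65
grip_force: 0.0
```

Emit:
play_rows(xyz=[[0, 0, -4], [-4, 2, -8], [-8, 4, -9], [-12, 6, -9], [-16, 8, -9]], delta_rot=[[0, 0, 0], [0, 0, 0], [0, 0, 0], [0, 0, 0], [0, 0, 0]], hand=[0.3, 0.3, 0.3, 0.3, 0.3])

```text
clock: 22.8
eef_pos: [0.4387, -0.0493, 0.1864]
eef_rot: [0.001, -0.605, 0.796, -0.0]
contact_force: [0.9, 0.6, -0.1]
width: 0.649
grip_force: 0.0
```

```bash
python3 - <<'E'
from h import *
goto([.55,.10,.16]);goto([.6484,.1345,.1],np.radians(56))
E
```

```text
pos [ 0.4387 -0.0493  0.1864] q6 -0.61 shift cm [-17.36  -6.71   2.68] rot [0. 0. 0.]
pos [ 0.4387 -0.0493  0.1864] q6 -0.61 shift cm [-23.32 -15.25   8.71] rot [-0.003  0.    -1.249]
```

Emit:
play_rows(xyz=[[-4.4, -1.7, 0], [-8.7, -3.4, 0], [-13, -5, 0], [-17.4, -6.7, 0], [-20.5, -11, 2]], delta_rot=[[0, 0, 0], [0, 0, 0], [0, 0, 0], [0, 0, 0], [0, 0, 0]], hand=[0.3, 0.3, 0.3, 0.3, 0.3])

```text
clock: 23.3
eef_pos: [0.5959, 0.1187, 0.1704]
eef_rot: [0.003, -0.606, 0.795, -0.001]
contact_force: [1.2, 0.3, 1.0]
width: 0.651
grip_force: 0.0
```

Emit:
play_rows(xyz=[[-2.8, -4.2, 2], [-2.8, -4.2, 4], [-2.8, -4.2, 6], [-2.8, -4.2, 6], [-2.8, -4.2, 6]], delta_rot=[[0, 0, -0.1], [0, 0, -0.24], [0, 0, -0.38], [0, 0, -0.52], [0, 0, -0.66]], hand=[0.3, 0.3, 0.3, 0.3, 0.3])

```text
clock: 23.8
eef_pos: [0.6415, 0.1305, 0.1062]
eef_rot: [0.001, 0.832, -0.555, -0.001]
contact_force: [0.7, -0.1, 0.5]
width: 0.649
grip_force: 0.0
```

Emit:
play_rows(xyz=[[0, 0, 0], [0, 0, 0], [0, 0, 0], [0, 0, 0], [0, 0, 0]], delta_rot=[[0, 0, -0.14], [0, 0, -0.28], [0, 0, -0.42], [0, 0, -0.56], [0, 0, -0.59]], hand=[0.3, 0.3, 0.3, 0.3, 0.3])

```text
clock: 24.3
eef_pos: [0.642, 0.1307, 0.1076]
eef_rot: [0.0, 0.957, -0.29, -0.0]
contact_force: [-0.7, 0.6, 0.6]
width: 0.647
grip_force: 0.0
```

```bash
python3 - <<'E'
from h import *
goto([.6484,.1345,0],np.radians(56))
im=optics.camera("top");cv2.imwrite("pics/t4.png",im[:,:,::-1])
E
```

```text
pos [0.642  0.1307 0.1076] q6 0.48 shift cm [ 0.33 -0.67 10.76] rot [0.    0.    0.005]
```

View pics/t4.png

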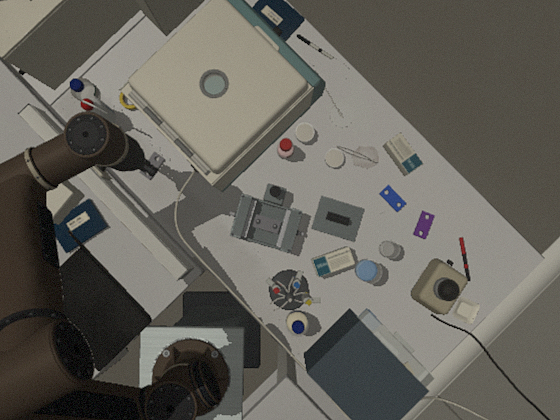

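Top view: the gripper is over the last plate (152,166), the stacked plates are in the well at (268,225), and the hatch is still at (338,218). Grasp the last plate.

Emit:
play_rows(xyz=[[0.3, -0.7, 4], [0.3, -0.7, 8], [0.3, -0.7, 10.7], [0.3, -0.7, 10.7], [0.3, -0.7, 10.7]], delta_rot=[[0, 0, 0], [0, 0, 0], [0, 0, 0], [0, 0, 0], [0, 0, 0]], hand=[0.3, 0.3, 0.3, 0.3, 0.3])

```text
clock: 24.85
eef_pos: [0.6483, 0.1348, 0.0001]
eef_rot: [0.0, 0.956, -0.293, -0.0]
contact_force: [-0.6, 0.7, 0.5]
width: 0.649
grip_force: 0.0
```

Emit:
play_rows(xyz=[[0, 0, 0], [0, 0, 0], [0, 0, 0], [0, 0, 0], [0, 0, 0]], delta_rot=[[0, 0, 0], [0, 0, 0], [0, 0, 0], [0, 0, 0], [0, 0, 0]], hand=[-0.3, -0.3, -0.3, -0.3, -0.3])

```text
clock: 25.35
eef_pos: [0.6488, 0.135, 0.0014]
eef_rot: [-0.0, 0.957, -0.292, 0.0]
contact_force: [-1.5, 0.3, 5.6]
width: 0.451
grip_force: 40.8
```

```bash
python3 - <<'E'
from h import *
goto([.55,.08,.15]);goto([.44,-.06,.15]);goto([.4734,-.2264,.15],np.radians(164.5));print(arm.observe()["width"])
E
```

```text
pos [0.6488 0.135  0.0014] q6 0.48 shift cm [ -5.12  10.06 -14.87] rot [0. 0. 0.]
pos [0.6488 0.135  0.0014] q6 0.48 shift cm [ -6.44  27.82 -14.89] rot [0. 0. 0.]
pos [0.6488 0.135  0.0014] q6 0.48 shift cm [  5.62  39.77 -14.89] rot [-1.000e-03  0.000e+00  1.249e+00]
0.4507071780966396
```

Emit:
play_rows(xyz=[[0, 0, -4], [0, 0, -9], [-1, 2, -13.5], [-3, 6, -14.5], [-5, 10, -15]], delta_rot=[[0, 0, 0], [0, 0, 0], [0, 0, 0], [0, 0, 0], [0, 0, 0]], hand=[-0.3, -0.3, -0.3, -0.3, -0.3])

```text
clock: 25.85
eef_pos: [0.5508, 0.0796, 0.1521]
eef_rot: [-0.001, 0.957, -0.292, 0.001]
contact_force: [-0.8, 0.6, -0.1]
width: 0.452
grip_force: 40.7
```

Emit:
play_rows(xyz=[[0, 4.5, 0], [-1, 9, 0], [-1, 13, 0], [-1.4, 17.8, 0], [2, 21, 0]], delta_rot=[[0, 0, 0], [0, 0, 0], [0, 0, 0], [0, 0, 0], [0, 0, 0]], hand=[-0.3, -0.3, -0.3, -0.3, -0.3])

```text
clock: 26.35
eef_pos: [0.4459, -0.1064, 0.1508]
eef_rot: [-0.001, 0.957, -0.291, -0.001]
contact_force: [2.5, 0.7, -0.3]
width: 0.452
grip_force: 40.6
```

Emit:
play_rows(xyz=[[3, 3, 0], [6, 6, 0], [8.6, 8.8, 0], [8.6, 8.8, 0], [8.6, 8.8, 0]], delta_rot=[[0, 0, 0], [0, 0, 0], [0, 0, 0.14], [0, 0, 0.28], [0, 0, 0.42]], hand=[-0.3, -0.3, -0.3, -0.3, -0.3])

```text
clock: 26.85
eef_pos: [0.4722, -0.228, 0.1499]
eef_rot: [0.0, 0.873, -0.489, -0.001]
contact_force: [-0.6, -0.2, 0.0]
width: 0.452
grip_force: 40.7
```

Emit:
play_rows(xyz=[[0, 0, 0], [0, 0, 0], [0, 0, 0], [0, 0, 0], [0, 0, 0]], delta_rot=[[0, 0, 0.14], [0, 0, 0.28], [0, 0, 0.42], [0, 0, 0.56], [0, 0, 0.7]], hand=[-0.3, -0.3, -0.3, -0.3, -0.3])

```text
clock: 27.35
eef_pos: [0.4725, -0.2266, 0.1504]
eef_rot: [-0.0, -0.653, 0.757, 0.0]
contact_force: [0.7, -1.5, -0.1]
width: 0.449
grip_force: 40.7
```

Emit:
play_rows(xyz=[[0, 0, 0], [0, 0, 0], [0, 0, 0], [0, 0, 0], [0, 0, 0]], delta_rot=[[0, 0, 0.13], [0, 0, 0.13], [0, 0, 0.13], [0, 0, 0.13], [0, 0, 0.13]], hand=[-0.3, -0.3, -0.3, -0.3, -0.3])

```text
clock: 27.85
eef_pos: [0.4728, -0.2267, 0.1506]
eef_rot: [-0.0, -0.606, 0.796, 0.0]
contact_force: [-0.1, -0.0, -0.5]
width: 0.454
grip_force: 40.7
```

```bash
python3 - <<'E'
from h import *
goto([.4734,-.2264,.06],np.radians(164.5));print(arm.observe()["width"])
E
```

```text
pos [ 0.4728 -0.2267  0.1506] q6 -0.2 shift cm [-0.04 -0.05  9.06] rot [0.    0.    0.001]
0.45356062435677086
```

Emit:
play_rows(xyz=[[0, 0, 4], [0, -0.1, 8], [0, -0.1, 9.5], [0, -0.1, 10], [0, -0.1, 10]], delta_rot=[[0, 0, 0], [0, 0, 0], [0, 0, 0], [0, 0, 0], [0, 0, 0]], hand=[-0.3, -0.3, -0.3, -0.3, -0.3])

```text
clock: 28.35
eef_pos: [0.4738, -0.227, 0.0503]
eef_rot: [-0.0, -0.605, 0.796, 0.0]
contact_force: [0.8, 0.3, -0.5]
width: 0.45
grip_force: 40.7
```

Emit:
play_rows(xyz=[[0, 0, 0.6], [0, 0, 1.2], [0, 0, 1.75], [0, 0, 1.75], [0, 0, 1.75]], delta_rot=[[0, 0, 0], [0, 0, 0], [0, 0, 0], [0, 0, 0], [0, 0, 0]], hand=[-0.3, -0.3, -0.3, -0.3, 0.3])

```text
clock: 28.85
eef_pos: [0.4739, -0.227, 0.0332]
eef_rot: [0.0, -0.605, 0.796, -0.0]
contact_force: [-0.1, 0.3, 0.0]
width: 0.608
grip_force: 0.0
```

Emit:
play_rows(xyz=[[0, 0, 0], [0, 0, 0], [0, 0, 0], [0, 0, -3], [0, 0, -7]], delta_rot=[[0, 0, 0], [0, 0, 0], [0, 0, 0], [0, 0, 0], [0, 0, 0]], hand=[0.3, 0.3, 0.3, 0.3, 0.3])

```text
clock: 29.35
eef_pos: [0.4723, -0.2267, 0.1023]
eef_rot: [-0.002, -0.605, 0.796, 0.002]
contact_force: [1.0, 0.9, -0.5]
width: 0.653
grip_force: 0.0
```

```bash
python3 - <<'E'
from h import *
goto([.4916,-.4465,.18],np.radians(163.5))
E
```

```text
pos [ 0.4723 -0.2267  0.1023] q6 -0.2 shift cm [20.66 -7.72 -7.8 ] rot [ 0.005 -0.001  0.017]
```

Emit:
play_rows(xyz=[[0, 0, -5], [-4, 2, -8], [-8, 4, -8], [-12, 6, -8], [-16, 8, -8]], delta_rot=[[0, 0, 0], [0, 0, 0], [0, 0, 0], [0, 0, 0], [0, 0, 0]], hand=[0.3, 0.3, 0.3, 0.3, 0.3])

```text
clock: 29.85
eef_pos: [0.4391, -0.05, 0.1838]
eef_rot: [0.001, -0.605, 0.796, -0.0]
contact_force: [1.0, 0.4, -0.2]
width: 0.649
grip_force: 0.0
```

```bash
python3 - <<'E'
from h import *
im=optics.camera("top");g=cv2.cvtColor(im,cv2.COLOR_RGB2GRAY)
G=cv2.resize(g,None,fx=4,fy=4,interpolation=cv2.INTER_CUBIC)
m=np.zeros_like(G);m[185*4:250*4,300*4:375*4]=1
for t,z in((50,.045),(115,.006)):
    nl,lab,st,ce=cv2.connectedComponentsWithStats(((G<t)*m).astype(np.uint8))
    l=1+st[1:,4].argmax();k=cv2.convexHull(cv2.findNonZero((lab==l).astype(np.uint8)))
    w=np.array([ray("top",(q[0]-1.5)/4,z)[:2] for q in k],np.float32);(cx,cy),(a,b),th=cv2.minAreaRect(w*1000)
    print(t,cx,cy,a,b,(th if a>b else th+90)%180)
s=optics.camera("scene");u,v=proj("scene",[.4734,-.2264,.05]).astype(int)
A=cv2.resize(im[190:250,230:330,::-1],(480,288),interpolation=cv2.INTER_CUBIC);
B=cv2.resize(s[v-45:v+45,u-50:u+50,::-1],(320,288),interpolation=cv2.INTER_CUBIC)
cv2.imwrite("pics/c5.png",np.hstack([A,B]))
goto([.4916,-.4465,.18],np.radians(163.5))
E
```

```text
50 490.264892578125 -442.7374267578125 70.95230102539062 24.04884147644043 73.26608276367188
115 491.53607177734375 -446.3826904296875 143.55503845214844 110.31613159179688 73.51589965820312
pos [ 0.439  -0.0476  0.1839] q6 -0.61 shift cm [ 37.11 -15.56   0.35] rot [-0.001  0.002  0.022]
```

View pics/c5.png

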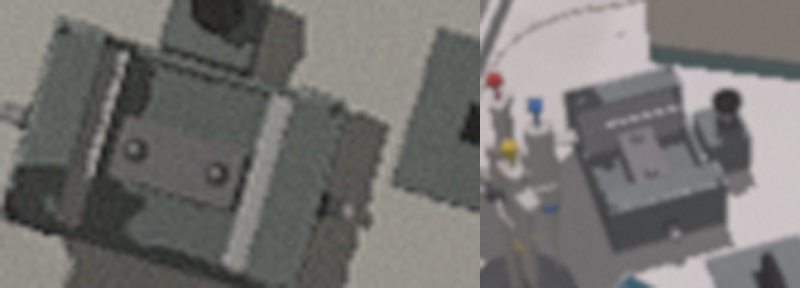

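The stack sits flat in the well with both pin tips showing through, (135,148) and (217,174) in the left crop. The hatch has not moved. Now to the hatch.

Emit:
play_rows(xyz=[[4, -2, 0], [9, -4, 0], [13.5, -6, 0], [18, -7.5, 0], [18.5, -7.8, 0]], delta_rot=[[0, 0, 0], [0, 0, 0], [0, 0, 0], [0, 0, 0], [0, 0, 0]], hand=[0, 0, 0, 0, 0], force=80)

```text
clock: 30.45
eef_pos: [0.4648, -0.2551, 0.1827]
eef_rot: [-0.001, -0.603, 0.797, 0.0]
contact_force: [-0.4, -0.9, -0.7]
width: 0.502
grip_force: 0.0
```

Emit:
play_rows(xyz=[[4, -2, 0], [9, -4, 0], [13.5, -6, 0], [18, -7.5, 0], [18.5, -7.8, 3]], delta_rot=[[0, 0, 0], [0, 0, 0], [0, 0, 0], [0, 0, 0], [0, 0, 0.02]], hand=[0, 0, 0, 0, 0])

```text
clock: 30.95
eef_pos: [0.4924, -0.456, 0.1559]
eef_rot: [0.001, -0.596, 0.803, -0.004]
contact_force: [-0.1, 1.2, -1.1]
width: 0.496
grip_force: 0.0
```

Emit:
play_rows(xyz=[[0, 0, 2], [0, 0, 5], [0, 0, 5], [0, 0, 5], [0, 0, 5]], delta_rot=[[0, 0, 0], [0, 0, 0], [0, 0, 0], [0, 0, 0], [0, 0, 0]], hand=[0, 0, 0, 0, 0])

```text
clock: 31.45
eef_pos: [0.4918, -0.4501, 0.105]
eef_rot: [0.0, -0.597, 0.802, -0.001]
contact_force: [-0.4, 0.7, 1.5]
width: 0.499
grip_force: 0.0
```

```bash
python3 - <<'E'
from h import *
goto([.4918,-.4457,.017],np.radians(163.5))
s=optics.camera("scene");cv2.imwrite("pics/s6.png",s[:,:,::-1])
print(arm.observe()["q"].round(3))
E
```

```text
pos [ 0.4918 -0.4501  0.105 ] q6 0.16 shift cm [-0.43  0.15  8.8 ] rot [-0.002 -0.001 -0.002]
[-0.449  0.441 -0.166  0.001 -0.961  0.158]
```

View pics/s6.png

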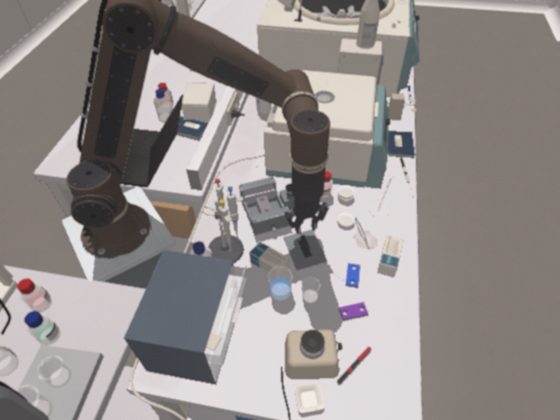

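The forearm is well above everything and the gripper is over the fin at about (305,240). Gripping it.

Emit:
play_rows(xyz=[[-0.4, 0.1, 4], [-0.4, 0.1, 7], [-0.4, 0.1, 8.8], [-0.4, 0.1, 8.8], [-0.4, 0.1, 8.8]], delta_rot=[[0, 0, 0], [0, 0, 0], [0, 0, 0], [0, 0, 0], [0, 0, 0]], hand=[0, 0, 0, 0, 0])

```text
clock: 32.0
eef_pos: [0.4919, -0.4459, 0.0166]
eef_rot: [0.0, -0.597, 0.802, -0.001]
contact_force: [-0.2, -0.5, 0.5]
width: 0.5
grip_force: 0.0
```

Emit:
play_rows(xyz=[[0, 0, 0], [0, 0, 0], [0, 0, 0], [0, 0, 0], [0, 0, 0]], delta_rot=[[0, 0, 0], [0, 0, 0], [0, 0, 0], [0, 0, 0], [0, 0, 0]], hand=[-0.9, -0.9, -0.9, -0.9, -0.9])

```text
clock: 32.5
eef_pos: [0.4924, -0.4462, 0.0173]
eef_rot: [0.001, -0.597, 0.802, -0.002]
contact_force: [0.6, 1.7, 6.8]
width: 0.149
grip_force: 79.0
```

```bash
cat >> h.py <<'E'
H=np.array([.4734,-.2264]);A=np.radians(74.5);HX=np.array([np.cos(A),np.sin(A)])
def hol(X,Z,th=0):
    "tool shift/rot to holder X,Z (mm of TCP), tilt th rad about tool y (negative = -x end low)"
    s,p0,r0=pose();p=np.r_[H+HX*X/1000,Z/1000]
    x,y,z=np.r_[-HX,0],np.array([-HX[1],HX[0],0]),np.array([0,0,-1.])
    r=R.from_matrix(np.c_[x,y,z])*R.from_rotvec([0,th,0])
    d=p0-np.r_[H,0];print("now X,Y,Z",(d[:2]@HX*1e3).round(1),(d[:2]@y[:2]*1e3).round(1),(p0[2]*1e3).round(1),"shift cm",(r0.inv().apply(p-p0)*100).round(2),"rot",(r0.inv()*r).as_rotvec().round(3),"F",s["contact_force"].round(1))
E
python3 - <<'E'
from h import *
hol(7.6,130)
E
```

```text
now X,Y,Z -206.7 -77.0 17.3 shift cm [-21.27   8.09 -11.32] rot [-0.003 -0.001 -0.02 ] F [0.6 1.7 6.8]
```

Emit:
play_rows(xyz=[[0, 0, -3], [0, 0, -7], [0, 0, -11], [0, 0, -14], [0, 0, -14]], delta_rot=[[0, 0, 0], [0, 0, 0], [0, 0, 0], [0, 0, 0], [0, 0, 0]], hand=[-0.9, -0.9, -0.9, -0.9, -0.9])

```text
clock: 33.0
eef_pos: [0.4933, -0.4471, 0.1613]
eef_rot: [0.002, -0.597, 0.802, -0.004]
contact_force: [0.5, -0.4, -2.5]
width: 0.15
grip_force: 78.6
```

Emit:
play_rows(xyz=[[-3, 1.2, 0], [-7, 2.7, 0], [-11, 4.2, 0], [-15, 5.7, 0], [-19, 7.2, 0]], delta_rot=[[0, 0, 0], [0, 0, 0], [0, 0, 0], [0, 0, 0], [0, 0, 0]], hand=[-0.9, -0.9, -0.9, -0.9, -0.9])

```text
clock: 33.5
eef_pos: [0.4756, -0.2412, 0.1547]
eef_rot: [-0.0, -0.597, 0.802, 0.0]
contact_force: [0.9, 0.5, -0.9]
width: 0.148
grip_force: 78.4
```

Emit:
play_rows(xyz=[[-2.3, 0.9, 0], [-2.3, 0.9, 0], [-2.3, 0.9, 0], [-2.3, 0.9, 0], [-2.3, 0.9, 0]], delta_rot=[[0, 0, -0.02], [0, 0, -0.02], [0, -0.12, -0.02], [0, -0.24, -0.02], [0, -0.24, -0.02]], hand=[-0.9, -0.9, -0.9, -0.9, -0.9])

```text
clock: 34.0
eef_pos: [0.4745, -0.2202, 0.1548]
eef_rot: [0.098, -0.599, 0.791, 0.072]
contact_force: [-1.1, -1.0, -2.2]
width: 0.152
grip_force: 78.5
```

```bash
python3 - <<'E'
from h import *
hol(7.6,113.6,-.244);print(arm.observe()["width"])
im=optics.camera("top");s=optics.camera("scene");u,v=proj("scene",[.4734,-.2264,.10]).astype(int)
A_=cv2.resize(im[170:270,210:350,::-1],(420,300),interpolation=cv2.INTER_CUBIC);
B=cv2.resize(s[v-60:v+60,u-75:u+75,::-1],(375,300),interpolation=cv2.INTER_CUBIC)
cv2.imwrite("pics/c7.png",np.hstack([A_,B]))
E
```

```text
now X,Y,Z 6.2 0.6 154.8 shift cm [ 0.87 -0.05  4.03] rot [-0.004  0.    -0.004] F [-1.1 -1.  -2.2]
0.152111793904656
```

View pics/c7.png

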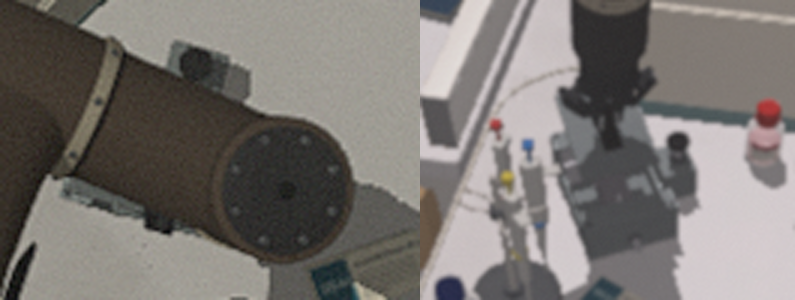

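Top: gripper over the holder. Scene: the panel is tilted, its near (-x) end low, over the well. Lowering.

Emit:
play_rows(xyz=[[0.6, 0, 2.5], [1.1, 0, 5], [1.4, 0, 6.2], [1.55, 0, 6.9], [1.55, 0, 6.9]], delta_rot=[[0, 0, 0], [0, 0, 0], [0, 0, 0], [0, 0, 0], [0, 0, 0]], hand=[-0.9, -0.9, -0.9, -0.9, -0.9])

```text
clock: 34.6
eef_pos: [0.4748, -0.2166, 0.0839]
eef_rot: [0.095, -0.601, 0.79, 0.072]
contact_force: [0.6, -0.2, -2.0]
width: 0.148
grip_force: 78.5
```

```bash
python3 - <<'E'
from h import *
hol(-16.4,82,-.244)
E
```

```text
now X,Y,Z 9.8 1.3 83.9 shift cm [ 2.59 -0.13 -0.44] rot [-0.001 -0.005  0.   ] F [ 0.6 -0.2 -2. ]
```

Emit:
play_rows(xyz=[[0.6, -0.1, -0.1], [1.2, -0.1, -0.2], [1.9, -0.1, -0.3], [2.6, -0.1, -0.4], [2.6, -0.1, -0.4]], delta_rot=[[0, 0, 0], [0, 0, 0], [0, 0, 0], [0, 0, 0], [0, 0, 0]], hand=[-0.9, -0.9, -0.9, -0.9, -0.9])

```text
clock: 35.1
eef_pos: [0.4687, -0.2436, 0.0822]
eef_rot: [0.096, -0.6, 0.791, 0.071]
contact_force: [0.5, -0.3, -2.0]
width: 0.145
grip_force: 78.5
```

```bash
python3 - <<'E'
from h import *
hol(-14.7,74.5,-.122)
hol(-13,66,0)
E
```

```text
now X,Y,Z -17.8 -0.1 82.2 shift cm [-0.12  0.01  0.82] rot [-0.003  0.118 -0.001] F [ 0.5 -0.3 -2. ]
now X,Y,Z -17.8 -0.1 82.2 shift cm [-0.08  0.02  1.69] rot [-0.003  0.24  -0.002] F [ 0.5 -0.3 -2. ]
```

Emit:
play_rows(xyz=[[-0.1, 0, 0.4], [-0.1, 0, 0.8], [-0.1, 0, 1.25], [-0.1, 0, 1.7], [-0.1, 0, 1.7]], delta_rot=[[0, 0.06, 0], [0, 0.12, 0], [0, 0.18, 0], [0, 0.24, 0], [0, 0.24, 0]], hand=[-0.9, -0.9, -0.9, -0.9, -0.9])

```text
clock: 35.6
eef_pos: [0.4698, -0.2365, 0.0654]
eef_rot: [-0.0, -0.606, 0.796, -0.001]
contact_force: [-0.5, -0.2, -1.9]
width: 0.15
grip_force: 78.4
```

```bash
python3 - <<'E'
from h import *
hol(-13,64,0);hol(0,64,0)
E
```

```text
now X,Y,Z -10.7 0.7 65.4 shift cm [ 0.23 -0.07  0.14] rot [-0.001 -0.002  0.002] F [-0.5 -0.2 -1.9]
now X,Y,Z -10.7 0.7 65.4 shift cm [-1.07 -0.08  0.13] rot [-0.001 -0.002  0.002] F [-0.5 -0.2 -1.9]
```

Emit:
play_rows(xyz=[[-0.3, -0.1, 0], [-0.6, -0.1, 0], [-0.9, -0.1, 0], [-1.07, -0.1, 0], [-1.07, -0.1, 0]], delta_rot=[[0, 0, 0], [0, 0, 0], [0, 0, 0], [0, 0, 0], [0, 0, 0]], hand=[-0.9, -0.9, -0.9, -0.9, -0.9])

```text
clock: 36.1
eef_pos: [0.4743, -0.2277, 0.066]
eef_rot: [0.001, -0.605, 0.796, -0.001]
contact_force: [-0.5, -0.2, -3.1]
width: 0.15
grip_force: 78.4
```

Emit:
play_rows(xyz=[[0, 0, 0.06], [0, 0, 0.12], [0, 0, 0.17], [0, 0, 0.17], [0, 0, 0.17]], delta_rot=[[0, 0, 0], [0, 0, 0], [0, 0, 0], [0, 0, 0], [0, 0, 0]], hand=[-0.9, -0.9, -0.9, -0.9, -0.9])

```text
clock: 36.6
eef_pos: [0.4742, -0.2276, 0.0641]
eef_rot: [0.001, -0.605, 0.796, -0.001]
contact_force: [-0.4, -0.2, -2.0]
width: 0.147
grip_force: 78.4
```

```bash
python3 - <<'E'
from h import *
hol(0,63,0)
E
```

```text
now X,Y,Z -1.0 -1.1 64.1 shift cm [-0.1   0.11  0.11] rot [-0.002 -0.    -0.001] F [-0.4 -0.2 -2. ]
```

Emit:
play_rows(xyz=[[-0.1, 0.1, 0.05], [-0.1, 0.1, 0.1], [-0.1, 0.1, 0.12], [-0.1, 0.1, 0.12], [-0.1, 0.1, 0.12]], delta_rot=[[0, 0, 0], [0, 0, 0], [0, 0, 0], [0, 0, 0], [0, 0, 0]], hand=[-0.9, -0.9, -0.9, -0.9, -0.3])

```text
clock: 37.1
eef_pos: [0.4739, -0.2265, 0.0632]
eef_rot: [0.001, -0.605, 0.796, -0.001]
contact_force: [0.2, -0.3, -0.0]
width: 0.301
grip_force: 0.0
```

Emit:
play_rows(xyz=[[0, 0, 0], [0, 0, 0], [0, 0, -2], [0, 0, -6], [0, 0, -10]], delta_rot=[[0, 0, 0], [0, 0, 0], [0, 0, 0], [0, 0, 0], [0, 0, 0]], hand=[-0.3, -0.3, -0.3, -0.3, -0.3])

```text
clock: 37.6
eef_pos: [0.4728, -0.2263, 0.1636]
eef_rot: [-0.0, -0.605, 0.796, -0.0]
contact_force: [2.0, -0.0, 0.2]
width: 0.348
grip_force: 0.0
```

Emit:
play_rows(xyz=[[-4, 2, -1], [-8, 4, -1], [-12, 5.5, -1], [-16, 7, -1], [-16, 7, -1]], delta_rot=[[0, 0, 0], [0, 0, 0], [0, 0, 0], [0, 0, 0], [0, 0, 0]], hand=[-1, -1, -1, -1, -1])

```text
clock: 38.1
eef_pos: [0.4488, -0.0498, 0.1733]
eef_rot: [0.002, -0.607, 0.795, -0.001]
contact_force: [-0.1, 0.1, 0.6]
width: 0.006
grip_force: 0.0
```

```bash
python3 - <<'E'
from h import *
hol(0,63,0)
im=optics.camera("top");s=optics.camera("scene");u,v=proj("scene",[.4734,-.2264,.05]).astype(int)
A_=cv2.resize(im[185:255,225:325,::-1],(480,336),interpolation=cv2.INTER_CUBIC);
B=cv2.resize(s[v-45:v+45,u-40:u+45,::-1],(317,336),interpolation=cv2.INTER_CUBIC)
cv2.imwrite("pics/c8.png",np.hstack([A_,B]))
E
```

```text
now X,Y,Z 163.6 70.9 173.3 shift cm [16.4  -6.99 11.04] rot [-0.004  0.001  0.004] F [-0.1  0.1  0.6]
```

View pics/c8.png

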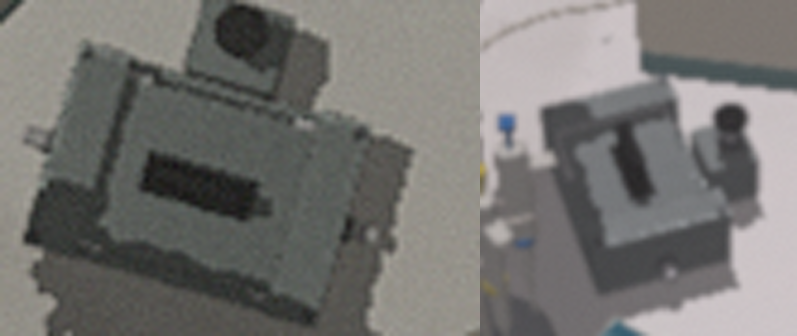

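The hatch lies flat in the opening with its ends under both lips (fin at (200,185)). Now the plunger, with the fingers shut.

Emit:
play_rows(xyz=[[4, 0, 0], [8, 0, 0], [12, 0, 0], [16.4, 0, 0], [16.4, -4, 0]], delta_rot=[[0, 0, 0], [0, 0, 0], [0, 0, 0], [0, 0, 0], [0, 0, 0]], hand=[-1, -1, -1, -1, -1])

```text
clock: 38.7
eef_pos: [0.4387, -0.2263, 0.173]
eef_rot: [0.0, -0.603, 0.798, -0.0]
contact_force: [1.4, 0.4, 1.4]
width: 0.003
grip_force: 0.0
```

Emit:
play_rows(xyz=[[0, -4, 0], [0, -8, 0], [0, -12.8, 2], [0, -12.8, 4], [0, -12.8, 4]], delta_rot=[[0, 0, 0], [0, 0, 0], [0, 0, 0], [0, 0, 0], [0, 0, 0]], hand=[-1, -1, -1, -1, -1])

```text
clock: 39.2
eef_pos: [0.5647, -0.2579, 0.1286]
eef_rot: [-0.002, -0.604, 0.797, 0.002]
contact_force: [-0.8, 0.2, -0.5]
width: -0.003
grip_force: 0.0
```

```bash
python3 - <<'E'
from h import *
goto([.5675,-.2523,.075])
E
```

```text
pos [ 0.5647 -0.2579  0.1286] q6 -0.16 shift cm [-0.61 -0.14  5.36] rot [0. 0. 0.]
```

Emit:
play_rows(xyz=[[-0.5, -0.1, 0.5], [-0.5, -0.1, 2], [-0.5, -0.1, 3.5], [-0.5, -0.1, 4.5], [-0.5, -0.1, 5.2]], delta_rot=[[0, 0, 0], [0, 0, 0], [0, 0, 0], [0, 0, 0], [0, 0, 0]], hand=[-1, -1, -1, -1, -1])

```text
clock: 39.7
eef_pos: [0.5689, -0.252, 0.0822]
eef_rot: [0.001, -0.605, 0.796, -0.001]
contact_force: [-2.9, 2.2, 6.5]
width: -0.004
grip_force: 3.2
```

Emit:
play_rows(xyz=[[0, 0, 0.2], [0, 0, 0.35], [0, 0, 0.35], [0, 0, 0.35], [0, 0, 0.35]], delta_rot=[[0, 0, 0], [0, 0, 0], [0, 0, 0], [0, 0, 0], [0, 0, 0]], hand=[-1, -1, -1, -1, -1])

```text
clock: 40.2
eef_pos: [0.569, -0.2521, 0.0792]
eef_rot: [0.001, -0.605, 0.796, -0.001]
contact_force: [-3.9, 1.5, 6.6]
width: -0.003
grip_force: 3.4
```

Emit:
play_rows(xyz=[[0, 0, 0.2], [0, 0, 0.4], [0, 0, 0.5], [0, 0, 0.6], [0, 0, 0.6]], delta_rot=[[0, 0, 0], [0, 0, 0], [0, 0, 0], [0, 0, 0], [0, 0, 0]], hand=[-1, -1, -1, -1, -1])

```text
clock: 40.7
eef_pos: [0.5692, -0.2522, 0.0758]
eef_rot: [0.001, -0.605, 0.796, -0.002]
contact_force: [-10.8, 4.6, 26.0]
width: -0.005
grip_force: 13.0
```

At the stop: 26 N at z = 75.8 mm. Retract and take a last look.

Emit:
play_rows(xyz=[[0, 0, 0], [0, 0, -2], [0, 0, -5], [0, 0, -9], [0, 0, -12]], delta_rot=[[0, 0, 0], [0, 0, 0], [0, 0, 0], [0, 0, 0], [0, 0, 0]], hand=[-1, -1, -1, -1, -1])

```text
clock: 41.2
eef_pos: [0.5694, -0.2521, 0.195]
eef_rot: [0.002, -0.605, 0.796, -0.002]
contact_force: [0.8, -0.0, -0.5]
width: -0.001
grip_force: 0.0
```

Emit:
play_rows(xyz=[[0, 4, 0], [0, 8, 0], [0, 12, 0], [-4, 14, 0], [-8, 16, 0]], delta_rot=[[0, 0, 0], [0, 0, 0], [0, 0, 0], [0, 0, 0], [0, 0, 0]], hand=[-1, -1, -1, -1, -1])

```text
clock: 41.7
eef_pos: [0.4351, -0.1317, 0.1923]
eef_rot: [0.002, -0.604, 0.797, -0.002]
contact_force: [1.7, 1.1, 0.0]
width: -0.001
grip_force: 0.0
```

Emit:
play_rows(xyz=[[-4, 0, 0], [-8, 0, 0], [-10, 0, 0], [-10, 0, 0], [-10, 0, 0]], delta_rot=[[0, 0, 0], [0, 0, 0], [0, 0, 0], [0, 0, 0], [0, 0, 0]], hand=[-1, -1, -1, -1, -1])

```text
clock: 42.2
eef_pos: [0.4629, -0.0353, 0.1918]
eef_rot: [0.001, -0.606, 0.796, -0.001]
contact_force: [-0.9, -0.1, 0.2]
width: 0.0
grip_force: 0.0
```

```bash
python3 - <<'E'
from h import *
im=optics.camera("top");cv2.imwrite("pics/t9.png",im[:,:,::-1])
g=cv2.cvtColor(im,cv2.COLOR_RGB2GRAY);G=cv2.resize(g,None,fx=4,fy=4,interpolation=cv2.INTER_CUBIC)
m=np.zeros_like(G);m[208*4:238*4,245*4:295*4]=1
nl,lab,st,ce=cv2.connectedComponentsWithStats(((G<50)*m).astype(np.uint8));l=1+st[1:,4].argmax()
w=np.array([ray("top",(q[0]-1.5)/4,.092)[:2]*1000 for q in cv2.findNonZero((lab==l).astype(np.uint8))],np.float32)
(cx,cy),(a,b),th=cv2.minAreaRect(w);d=np.array([cx,cy])/1000-H;print("fin",cx,cy,a,b,th,"X",d@HX*1e3,"Y",d@np.array([-HX[1],HX[0]])*1e3)
cv2.imwrite("pics/c9.png",cv2.resize(im[120:300,190:450,::-1],None,fx=3,fy=3,interpolation=cv2.INTER_CUBIC))
print(arm.observe()["contact_force"])
E
```

```text
fin 470.2893371582031 -228.0196533203125 71.29452514648438 24.982444763183594 75.37916564941406 X -2.3920357494623468 Y 2.5646959208898434
[-0.02458569 -0.54362843 -0.56000128]
```

View pics/c9.png

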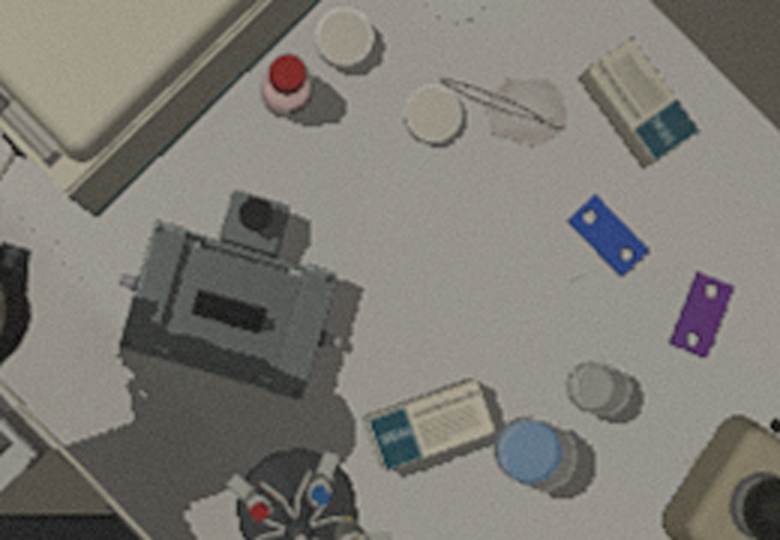

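Hatch seated and centred once the fin's shadow is allowed for, plunger up, bystanders in place.

```bash
python3 -c "
from cell import arm
print(arm.job_done())"
```

```text
the job is handed in; nothing more can be done
None
```

I handed the job in at about 42 s (limit 208 s). All four grey plates are threaded over the pins, the hatch is seated under both lips, and the plunger was pressed to its stop and sprang back. In the last picture the bystanders stood where they were; the hand-in gave back no verdict.

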